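# Load punch tools into a clamping rack and tighten the slip-clutch thumbscrew

## Robot

A 7-joint arm with a two-finger parallel gripper is mounted at the origin on the work surface. World frame = base frame: x ahead of the robot, y to its left, z up, the work surface at z = 0. Lengths are in mm, angles in degrees, forces in N, time in s.
With the tool pointing down it reaches from about 400 to 925 mm from the base axis. Payload 4.1 kg.
Tool frame: the origin (TCP) lies between the finger pads; the fingertips stand 25 mm ahead of it and the grasp point (between the pads) lies 6 mm ahead of it; y points along the fingers, x is the direction in which the jaws open and shut, and the axes are right-handed (so a half turn about y gives the same grasp; the last joint's range is limited). The gripper opens to 85 mm and grips with 20 to 120 N. Pads are 22 mm wide; open, the fingers measure 114 mm over their backs; the gripper's body (76 mm by 85 mm) begins 54 mm behind the grasp point. The pads swing forward as they close: fully open they stand 13 mm farther back than shut.
Start: joints at [-76.776, 22.827, 2.584, 88.041, -1.071, 69.15, -2.905], TCP at [210.484, 615.009, 256.347] pointing down, gripper open.
Joint ranges: [-161.44, 161.44], [-28.35, 127.94], [-78.24, 83.42], [0, 140.83], [-78.03, 258.03], [13.02, 114.36], [-168.23, 168.23]. Speed limits (degrees/s): [147.25, 147.25, 180, 180, 180, 180, 180].

## Interface

Orientations are given as [roll, pitch, yaw] about the fixed x, y, z axes, in that order (R = Rz(yaw) Ry(pitch) Rx(roll)).
In Python, from bench import telemetry, imaging, job gives the robot as it stands.
- The arm moves only by the tool carry_out, never from a script. Its argument "moves" is one flat list of numbers, 7 for each row, row after row: the turn, a rotation vector about the tool's x, y, z normalised to -1 to 1, where 1 is 180 degrees, then the shift along the tool's x, y, z normalised to -1 to 1, where 1 is 150 mm, then the closure, from 0 (fully open) to 1 (shut). In form: [wx, wy, wz, x, y, z, grip, wx, wy, wz, x, y, z, grip, ...]. A call has 1 to 20 rows; each row shifts and turns the commanded pose from where the row before left it, along the tool's axes as they then stand; what a row does not reach is not made up. A row lasts 1/12 s, in which the tool goes at most 41.7 mm and 7.16 degrees, less where a joint would pass 70% of its speed; a pose out of reach is approached as far as the arm can. A call with a number of a shift or a turn outside -1 to 1 is refused whole. A call with a gripper value outside its range is refused whole. The fingers move at their own pace and stop on an object; "newtons" is the grip in N (left out, the last holds). Time passes only in rows, so rows that do not move let the fingers close. It gives the time, the measured TCP pose, the force and the opening at its end, in the units of the state.
- telemetry.get_state(): the state, without advancing time (a new reading comes with each control period).
- imaging.get_image(name): name is "scene" or "top" or "wrist"; returns the picture (420x560x3 uint8, red, green, blue); there is no depth.
- imaging.camera_params(name): a dict with "fov_y" (degrees; the focal length in pixels is half the picture's height over the tangent of half this angle, whatever the lens; pixels are square), "cx", "cy" (the principal point, pixels), "pose" (4x4, takes a point from camera to world coordinates). Camera axes: x right, y up, looking along -z (the intrinsics and any distortion apply to the point x, -y, -z); pixel columns grow to the right and rows downward; lengths in mm; the calibration is good to about 2 mm. The wrist camera is an equidistant fisheye: a pixel r from the principal point sees the ray r / f radians off the axis. A picture is of the moment at which its call begins: read the wrist's pose just before it. camera_params takes no time and is no camera call; for the wrist camera it gives the pose at the moment of the call.
- job.job_done(): hands the job in, once; it reports no verdict.
The state is a dict: "time": time; "joints": joint angles; "dq": joint speeds; "tau": joint torques, N m; "position": TCP position; "tool_rot": TCP orientation; "wrist_force": force on the tool from outside, world axes, zero at the start; "ft_torque": the same for the moment, N m; "gripper_width": finger opening in mm.
Only numpy, scipy, OpenCV 4.12 (cv2) and the standard library are available. Lean on these libraries where they do the work, as an engineer would, in place of code of your own. Each camera call takes 0.05 s, during which the arm holds its last target.

## Task

Get the clamping rack ready for the machine: lift the wooden packing block out of it and put it in the green bin, then stand every blue punch tool upright in a V seat of its own (any seat) with its yellow lug pointing straight at the white line on the jaw bar. Then close the jaw on the tools by turning the thumbscrew's black cap clockwise, stop as soon as its clutch first slips (no more than a tenth of a turn of slip), and let go; the other things on the bench stay where they are.

Things in the scene. Friction and masses are not known exactly. Their poses are not given: they have to be found in the camera images.
- rack: Clamping rack fixed to the bench (may stand turned): steel plate 190 x 340 mm, 12 mm thick. Origin on the bench at the middle of the row of seats; x points from the thumbscrew to the green V fence, y along the row, z up. Four V seats 80 mm apart along y; the V fence at +x is 45 mm tall. At -x: aluminium jaw bar, then the thumbscrew at x = -115 mm
- jaw (a joint): travel (m) towards the V fence (+x of the rack) of the jaw bar: aluminium, 310 mm long, top 39 mm above the bench, a white line on it at each seat. At 0 its face is 24 mm short of a tool that is home in its V; at 0.024 it touches. 4 mm per rad of spindle
- spindle (a joint): turn (rad) of the thumbscrew's lower steel collar (52 mm across, red line), growing clockwise seen from above = jaw closes; 0 to 1.6 at the start. Friction about 0.06 N m; stays where it is left
- cap (a joint): slip (rad) of the black cap against the collar below it, growing when the cap turns clockwise past the collar. 0 at the start, constant while both turn together; the drag clutch slips smoothly, at about 0.16 N m, once the jaw can move no further. Seen as the cap's white line leaving the collar's red line
- cap_grip (a point): point to grip on the axis of the round knurled cap (38 mm diameter, 36 mm tall, vertical axis), 14 mm below its top and 22 mm above its underside, 72 mm above the bench; turns with the cap
- block_mid (a point): centre of the wooden packing block (34 mm along its x, 110 mm along its y, 70 mm tall, red band round its middle) that stands in the middle of the empty rack at the start, on the base plate, 0.2 kg
- bin_in (a point): centre of the inner floor (5 mm above the bench) of the open green steel bin: 180 mm along its x, 130 mm along its y, 50 mm tall, 5 mm walls, fixed
- punch1_mid (a point): centre (45 mm above its underside) of an upright punch tool (may be absent): blue cylinder 56 mm diameter, 50 mm tall, with a steel neck 28 mm diameter on top that is 40 mm tall (in all 90 mm, 0.4 kg). Its x axis points along the yellow lug, z up along the tool. The lug (12 mm wide and tall) stands out near the top of the blue part, ending 41 mm from the axis
- punch2_mid (a point): centre (45 mm above its underside) of an upright punch tool (may be absent): blue cylinder 56 mm diameter, 50 mm tall, with a steel neck 28 mm diameter on top that is 40 mm tall (in all 90 mm, 0.4 kg). Its x axis points along the yellow lug, z up along the tool. The lug (12 mm wide and tall) stands out near the top of the blue part, ending 41 mm from the axis
- punch3_mid (a point): centre (45 mm above its underside) of an upright punch tool (may be absent): blue cylinder 56 mm diameter, 50 mm tall, with a steel neck 28 mm diameter on top that is 40 mm tall (in all 90 mm, 0.4 kg). Its x axis points along the yellow lug, z up along the tool. The lug (12 mm wide and tall) stands out near the top of the blue part, ending 41 mm from the axis
- punch4_mid (a point): centre (45 mm above its underside) of an upright punch tool (may be absent): blue cylinder 56 mm diameter, 50 mm tall, with a steel neck 28 mm diameter on top that is 40 mm tall (in all 90 mm, 0.4 kg). Its x axis points along the yellow lug, z up along the tool. The lug (12 mm wide and tall) stands out near the top of the blue part, ending 41 mm from the axis
- seat1 (a point): point on the base plate's top (12 mm above the bench) under the axis of a punch tool that is fully home in this V seat; axes as the rack's
- seat2 (a point): point on the base plate's top (12 mm above the bench) under the axis of a punch tool that is fully home in this V seat; axes as the rack's
- seat3 (a point): point on the base plate's top (12 mm above the bench) under the axis of a punch tool that is fully home in this V seat; axes as the rack's
- seat4 (a point): point on the base plate's top (12 mm above the bench) under the axis of a punch tool that is fully home in this V seat; axes as the rack's
- wrench: steel wrench 180 mm long, lying; a bystander (origin under its centre)
- bar: square steel bar 30 x 120 x 30 mm; a bystander (origin under its centre)
- oil: yellow bottle, 60 mm diameter, 150 mm tall; a bystander (origin under its centre)
- tape: orange roll of tape, 90 mm diameter, 25 mm tall; a bystander (origin under its centre)
- carton: cardboard box 100 x 70 x 60 mm; a bystander (origin under its centre)
- can: red can, 66 mm diameter, 110 mm tall; a bystander (origin under its centre)
- sleeve: blue round rod 130 mm long, 28 mm thick, lying; a bystander (origin under its centre)

How it is judged:
By the outcome, as a careful person would: the job done as asked, in the order asked, and still so for the second after the job is handed in, with the robot touching nothing.
Of punch1, punch2, punch3, punch4 only 3 to 4 are there at a start; the rules pass over those that are not, and their reading is None.
At some moment in a run one of punch1, punch2, punch3, punch4 may be knocked a few centimetres aside while the robot is not near it.
It also fails if it takes over 210 s, if anything falls off the work surface, if the arm or the gripper's body presses on something with over 40 N, if the wrist force passes 120 N, or if a joint passes its speed limit or range.

## Working session

There is one attempt and no reset: what is moved stays moved. The work goes in short steps, Python scripts to look and compute and a tool call to move; the robot and the scene stay as the last step left them, time stands still between calls to the robot, and variables do not carry over. Pictures are saved under pics/ and viewed, and the job is handed in when it is done.

Besides the shell and the picture viewer there is one more tool, called after "Request:" as name(argument=value, ...), one argument or row to a line, values as JSON. carry_out: Moves the arm, as the interface text tells. Its arguments: {"type":"object","properties":{"moves":{"type":"array","items":{"type":"number"}},"newtons":{"type":"number"}},"required":["moves"]}

```bash
ls; mkdir -p pics; python3 - <<'E'
from bench import telemetry, imaging, job
import cv2
print(telemetry.get_state())
for n in ["scene","top","wrist"]:
    p=imaging.camera_params(n); print(n,p)
    cv2.imwrite(f"pics/{n}0.png",imaging.get_image(n)[:,:,::-1])
E
```

```text
pics
{'time': 0.0, 'joints': array([-76.77624077,  22.87042552,   2.57956912,  88.11435096,
        -1.07313383,  69.14824563,  -2.90683639]), 'dq': array([ 0.01255715, -0.04228232,  0.00275097,  0.0772953 , -0.03785714,
        0.04301097,  0.00132336]), 'tau': array([ 7.45837406e-04, -4.75114560e+01,  1.36423912e+00, -2.54221988e+01,
        1.12863208e-02,  9.49583977e-03,  1.05375514e-05]), 'position': array([210.27769837, 614.43600435, 255.27862897]), 'tool_rot': array([-90.00566543,   0.10872237,  71.1084498 ]), 'wrist_force': array([ 0.0460434 ,  0.18993442, -0.33772364]), 'ft_torque': array([-0.08278333,  0.00610536, -0.0177753 ]), 'gripper_width': 85.63257451668657}
scene {'fov_y': 55.02186460858864, 'cx': 278.14498226542975, 'cy': 213.64786505161118, 'pose': array([[-4.91452581e-01, -6.31825964e-01,  5.99391618e-01,
         1.35560862e+03],
       [ 8.70690635e-01, -3.71698451e-01,  3.22083963e-01,
         3.78753293e+02],
       [ 1.92919255e-02,  6.80173663e-01,  7.32797113e-01,
         1.04232040e+03],
       [ 0.00000000e+00,  0.00000000e+00,  0.00000000e+00,
       
[... 189 characters left out ...]
9e+02],
       [-9.99562441e-01,  2.73832100e-02, -1.11841925e-02,
        -5.39874599e+01],
       [-8.34820976e-03,  1.01573188e-01,  9.94793041e-01,
         1.15012161e+03],
       [ 0.00000000e+00,  0.00000000e+00,  0.00000000e+00,
         1.00000000e+00]])}
wrist {'fov_y': 65.70646984690485, 'cx': 280.4450256179752, 'cy': 210.24823479126297, 'pose': array([[ 3.23033414e-01, -8.94406364e-01, -3.09332618e-01,
         1.30512878e+02],
       [ 9.46384467e-01,  3.04453850e-01,  1.08001363e-01,
         6.40604067e+02],
       [-2.41960029e-03, -3.27635634e-01,  9.44801057e-01,
         3.73402495e+02],
       [ 0.00000000e+00,  0.00000000e+00,  0.00000000e+00,
         1.00000000e+00]])}
```

View images.

View pics/scene0.png

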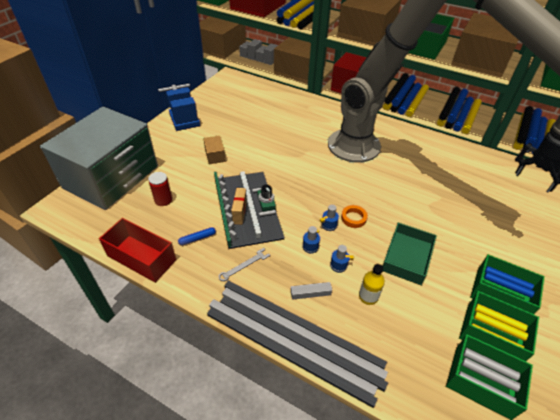

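View pics/top0.png

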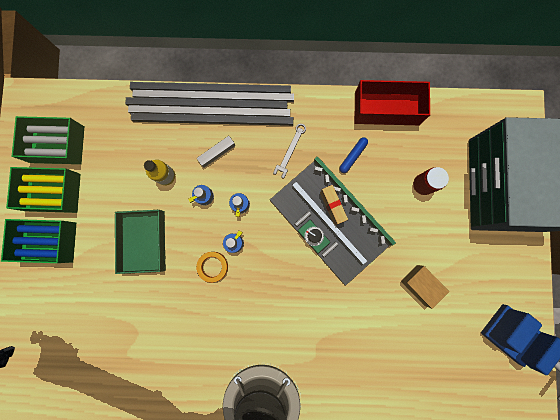

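View pics/wrist0.png

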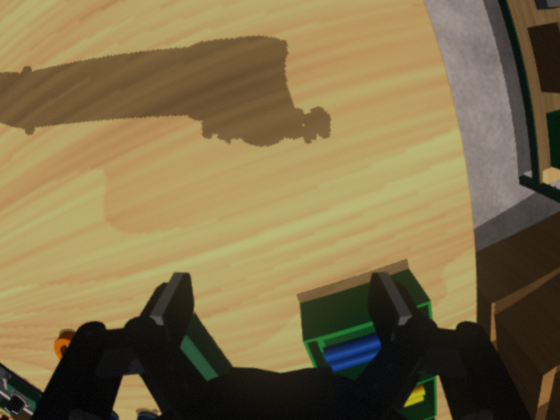

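```bash
cat > h.py <<'E'
from bench import telemetry, imaging, job
import cv2, numpy as np
def K(p): 
    return 210/np.tan(np.radians(p["fov_y"]/2))
def ray(n,uv,p=None):
    p=p or imaging.camera_params(n); f=K(p)
    uv=np.atleast_2d(np.float64(uv)); x=uv[:,0]-p["cx"]; y=uv[:,1]-p["cy"]
    if n=="wrist":
        r=np.hypot(x,y)+1e-9; th=r/f
        d=np.c_[np.sin(th)*x/r,-np.sin(th)*y/r,-np.cos(th)]
    else: d=np.c_[x/f,-y/f,-np.ones(len(x))]
    return p["pose"][:3,3], d@p["pose"][:3,:3].T
def onz(n,uv,z,p=None):
    o,d=ray(n,uv,p); z=np.asarray(z,float)
    return o+d*((z-o[2])/d[:,2])[:,None]
def proj(n,P,p=None):
    p=p or imaging.camera_params(n); f=K(p)
    P=np.atleast_2d(np.float64(P)); c=(P-p["pose"][:3,3])@p["pose"][:3,:3]
    X,Y,Z=c[:,0],-c[:,1],-c[:,2]
    if n=="wrist":
        r=np.hypot(X,Y)+1e-9; th=np.arctan2(r,Z); return np.c_[p["cx"]+f*th*X/r,p["cy"]+f*th*Y/r]
    return np.c_[p["cx"]+f*X/Z,p["cy"]+f*Y/Z]
def zoom(src,x0,y0,x1,y1,s,out):
    im=cv2.imread(src)[y0:y1,x0:x1]; cv2.imwrite(out,cv2.resize(im,None,fx=s,fy=s,interpolation=cv2.INTER_CUBIC))
E
python3 - <<'E'
from h import *
zoom("pics/top0.png",100,140,260,290,5,"pics/t1.png")
zoom("pics/top0.png",265,145,405,290,5,"pics/t2.png")
zoom("pics/scene0.png",200,160,450,300,3,"pics/s1.png")
E
```

```text
(no output)
```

View pics/t1.png

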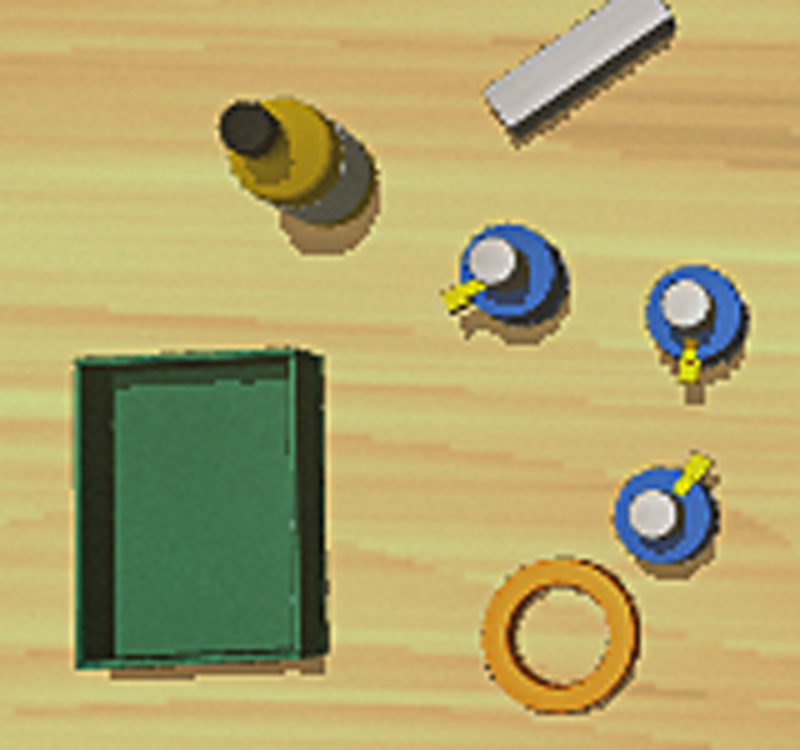

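View pics/t2.png

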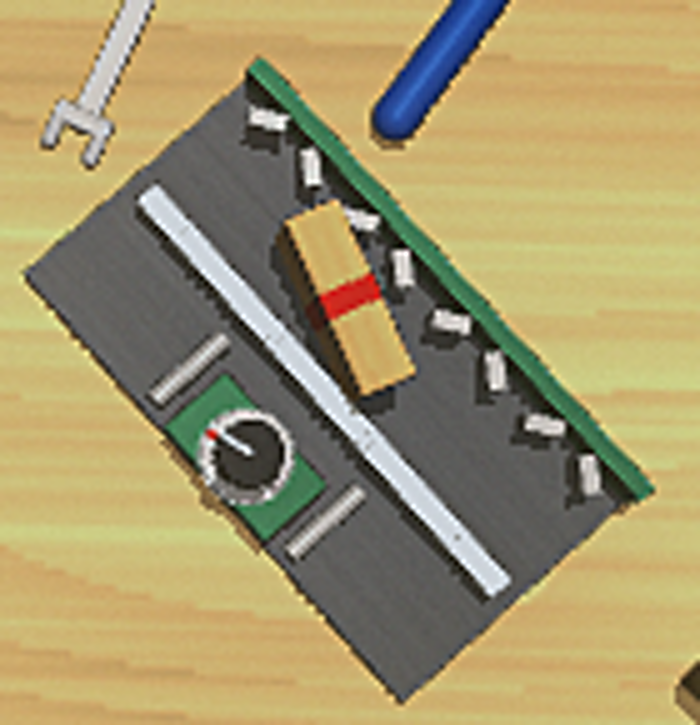

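View pics/s1.png

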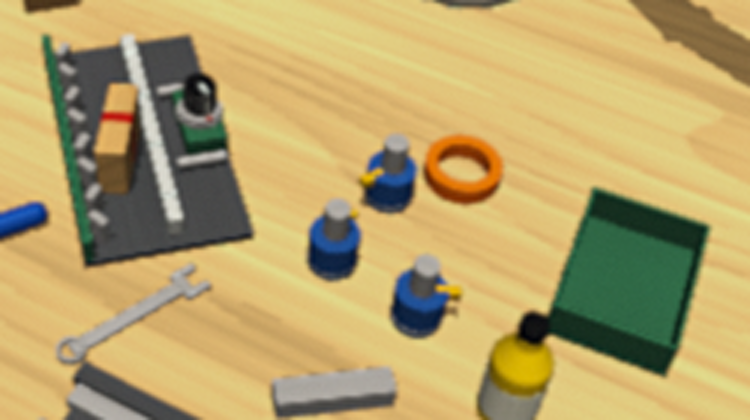

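```bash
cat > m1.py <<'E'
from h import *
T=lambda a:np.array(a,float)/5+[265,145]
f=onz("top",T([[253,64],[650,492]]),45); print("fence",f, np.linalg.norm(f[0]-f[1]))
j=onz("top",T([[140,200],[160,185],[486,597],[510,580]]),39); print("jaw",j,np.linalg.norm(j[0]-j[2]),np.linalg.norm(j[1]-j[3]),np.linalg.norm(j[0]-j[1]))
c=onz("top",T([[25,275],[402,702]]),12);print("plate",c,np.linalg.norm(c[0]-c[1]))
for a in (f[1]-f[0],j[2]-j[0],j[3]-j[1],c[1]-c[0]): print(np.degrees(np.arctan2(a[1],a[0])))
s=onz("top",T([[252,454]]),86); print("screw",s)
b=onz("top",T([[285,222],[335,200],[415,373],[364,397]]),82); print("block",b,b.mean(0),np.linalg.norm(b[1]-b[0]),np.linalg.norm(b[2]-b[1])); d=b[2]-b[1];print(np.degrees(np.arctan2(d[1],d[0])))
B=lambda a:np.array(a,float)/5+[100,140]
print("bin",onz("top",B([[75,357],[297,347],[322,660],[77,668]]),50), onz("top",B([[115,388],[293,380],[293,655],[115,660]]),5))
for nk,lg in (([492,260],[445,302]),([686,303],[690,382]),([652,513],[702,460])):
    n=onz("top",B([nk]),90)[0]; l=onz("top",B([lg]),44)[0]; print("punch",n,l,np.linalg.norm((l-n)[:2]),np.degrees(np.arctan2(l[1]-n[1],l[0]-n[0])))
# cross-check scene: necks
S=lambda a:np.array(a,float)/3+[200,160]
print(onz("scene",S([[396,144],[337,210],[427,266],[200,88]]),[90,90,90,86]))
E
python3 m1.py
```

```text
fence [[ 717.3097843  -140.64487278   45.        ]
 [ 471.78052841 -374.07325789   45.        ]] 338.78227000813837
jaw [[ 635.21525974  -76.0638847    39.        ]
 [ 644.49610299  -87.64283557   39.        ]
 [ 408.87544612 -281.35068061   39.        ]
 [ 418.99973026 -295.11212301   39.        ]] 305.56894443812894 306.41820988059715 14.839344825637127
plate [[ 592.25103555   -8.52089639   12.        ]
 [ 345.39513256 -238.00940474   12.        ]] 337.05016289227126
-136.44727069700625
-137.79244560672322
-137.38420678931922
-137.08806447222616
screw [[ 485.66562484 -141.09332589   86.        ]]
block [[ 617.48288077 -157.58070037   82.        ]
 [ 630.85296267 -185.66601986   82.        ]
 [ 533.77564165 -231.95156596   82.        ]
 [ 519.48733851 -203.54590113   82.        ]] [ 575.3997059  -194.68604683   82.        ] 31.105373509348848 107.54700383447432
-154.50863651474066
bin [[541.58070046 440.24703272  50.        ]
 [550.99486081 311.00365623  50.        ]
 [371.45606297 285.7136204   50.        ]
 [362.86873999 426.08971146  50.        ]] [[527.35785258 434.80841236   5.        ]
 [535.1966509  327.13942139   5.        ]
 [370.86981511 317.10847803   5.        ]
 [364.85366945 423.3325248    5.        ]]
punch [599.38697424 190.65608749  90.        ] [580.46060957 227.620406    44.        ] 41.52791979425631 117.11322453532252
punch [577.98498561  80.36346936  90.        ] [537.3923061   82.00397529  44.        ] 40.62581555805092 177.68571711538186
punch [460.05018525  94.55776614  90.        ] [492.15422831  73.22444117  44.        ] 38.54582123611333 -33.604271084172545
[[ 465.14515493   99.94113484   90.        ]
 [ 583.1565307    86.07637102   90.        ]
 [ 603.7552103   196.2118535    90.        ]
 [ 494.36296057 -131.33994003   86.        ]]
```

Request:
carry_out(
  moves=[0,0.0377,0,0,0,0,0,0,0.0377,0,0,0,0,0,0,0.0377,0,0,0,0,0,0,0.0377,0,0,0,0,0,0,0.0377,0,0,0,0,0,0,0.0377,0,0,0,0,0,0,0.0377,0,0,0,0,0,0,0.0377,0,0,0,0,0,0,0.0377,0,0,0,0,0,0,0.0377,0,0,0,0,0,0,0.0377,0,0,0,0,0,0,0.0377,0,0,0,0,0,0,0.0377,0,0,0,0,0,0,0.0377,0,0,0,0,0,0,0.0377,0,0,0,0,0,0,0.0377,0,0,0,0,0,0,0.0377,0,0,0,0,0,0,0.0377,0,0,0,0,0,0,0.0377,0,0,0,0,0,0,0.0377,0,0,0,0,0],
)

```text
time: 1.82
position: [210.3, 614.8, 255.9]
tool_rot: [-90.0, -0.0, -64.9]
wrist_force: [-0.3, -0.3, -0.7]
gripper_width: 85.6
```

Request:
carry_out(
  moves=[0,0,0,0.165,0,-0.004,0,0,0,0,0.165,0,-0.004,0,0,0,0,0.165,0,-0.004,0,0,0,0,0.165,0,-0.004,0,0,0,0,0.165,0,-0.004,0,0,0,0,0.165,0,-0.004,0,0,0,0,0.165,0,-0.004,0,0,0,0,0.165,0,-0.004,0,0,0,0,0.165,0,-0.004,0,0,0,0,0.165,0,-0.004,0,0,0,0,0.165,0,-0.004,0,0,0,0,0.165,0,-0.004,0,0,0,0,0.165,0,-0.004,0,0,0,0,0.165,0,-0.004,0,0,0,0,0.165,0,-0.004,0,0,0,0,0.165,0,-0.004,0],
)

```text
time: 3.15
position: [371.7, 251.8, 256.2]
tool_rot: [-90.0, 0.0, -64.6]
wrist_force: [1.5, 0.2, 0.4]
gripper_width: 85.6
```

```bash
python3 - <<'E'
from h import *
print(telemetry.get_state()["position"]); print(repr(imaging.camera_params("wrist")["pose"]))
cv2.imwrite("pics/w1.png",imaging.get_image("wrist")[:,:,::-1])
E
```

```text
[371.73403064 251.8323542  256.17898264]
array([[ 4.29540386e-01,  8.52855877e-01,  2.96870190e-01,
         4.48472920e+02],
       [-9.03047641e-01,  4.05711558e-01,  1.41078311e-01,
         2.86617576e+02],
       [-1.24201139e-04, -3.28686757e-01,  9.44438987e-01,
         3.74210442e+02],
       [ 0.00000000e+00,  0.00000000e+00,  0.00000000e+00,
         1.00000000e+00]])
```

View pics/w1.png

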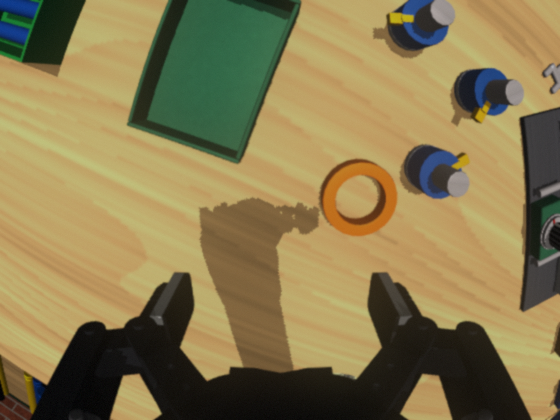

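Request:
carry_out(
  moves=[0,0,0,0.165,0,-0.004,0,0,0,0,0.165,0,-0.004,0,0,0,0,0.165,0,-0.004,0,0,0,0,0.165,0,-0.004,0,0,0,0,0.165,0,-0.004,0,0,0,0,0.165,0,-0.004,0,0,0,0,0.165,0,-0.004,0,0,0,0,0.165,0,-0.004,0,0,0,0,0.165,0,-0.004,0,0,0,0,0.165,0,-0.004,0,0,0,0,0.165,0,-0.004,0,0,0,0,0.165,0,-0.004,0,0,0,0,0.165,0,-0.004,0,0,0,0,0.165,0,-0.004,0,0,0,0,0.165,0,-0.004,0,0,0,0,0.165,0,-0.004,0,0,0,0,0.165,0,-0.004,0,0,0,0,0.165,0,-0.004,0,0,0,0,0.165,0,-0.004,0,0,0,0,0.165,0,-0.004,0],
)

```text
time: 4.87
position: [573.4, -199.9, 255.7]
tool_rot: [-90.0, 0.1, -64.6]
wrist_force: [0.3, 0.2, -0.1]
gripper_width: 85.5
```

```bash
python3 - <<'E'
from h import *
import pickle
p=imaging.camera_params("wrist"); pickle.dump(p,open("w2.pkl","wb"))
print(telemetry.get_state()["position"])
cv2.imwrite("pics/w2.png",imaging.get_image("wrist")[:,:,::-1])
zoom("pics/w2.png",0,0,560,420,1.42,"pics/w2z.png")
p1=dict(p); p1["pose"]=np.array([[ 4.29540386e-01,  8.52855877e-01,  2.96870190e-01,4.48472920e+02],[-9.03047641e-01,  4.05711558e-01,  1.41078311e-01,2.86617576e+02],[-1.24201139e-04, -3.28686757e-01,  9.44438987e-01,3.74210442e+02],[0,0,0,1]])
pickle.dump(p1,open("w1.pkl","wb"))
print("necks",onz("wrist",[[441,12],[513,92],[457,184]],90,p1))
print("bin top",onz("wrist",[[128,124],[239,161],[299,3]],50,p1))
E
```

```text
[ 573.38137015 -199.8773576   255.71787857]
necks [[598.8213034  193.3383558   90.        ]
 [577.55515936  83.93942574  90.        ]
 [460.04891581  96.70884884  90.        ]]
bin top [[364.60312509 426.116764    50.        ]
 [376.29995628 298.93524548  50.        ]
 [547.77611889 313.83994379  50.        ]]
```

View pics/w2z.png

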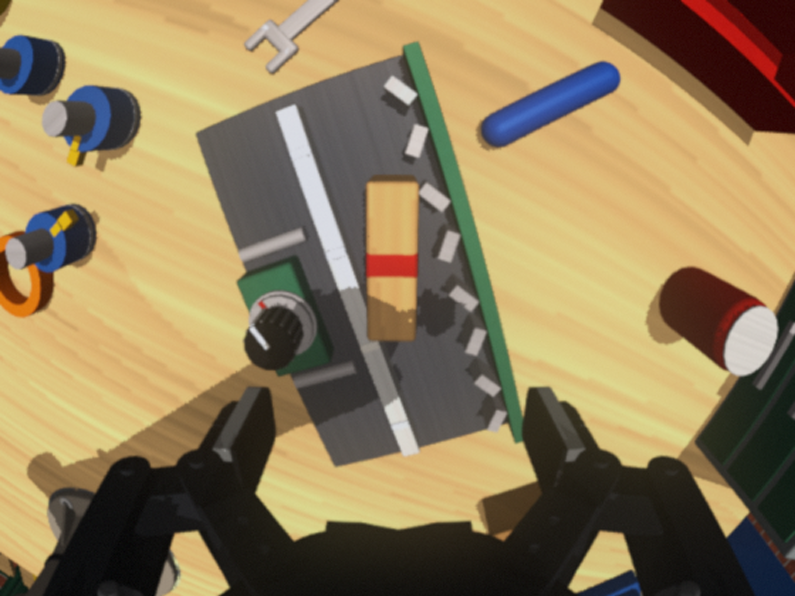

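```bash
cat > m2.py <<'E'
from h import *
import pickle
p=pickle.load(open("w2.pkl","rb"))
Z=lambda a:(np.array(a,float)+.5)/1.42-.5
b=onz("wrist",Z([[367,181],[418,182],[415,341],[368,339]]),82,p); print("block",b,b.mean(0)); d=b[1]+b[0]-b[2]-b[3]; print(np.degrees(np.arctan2(d[1],d[0])),np.linalg.norm(b[1]-b[0]),np.linalg.norm(b[1]-b[2]))
f=onz("wrist",Z([[405,45],[418,43],[515,440],[523,438]]),45,p)
j=onz("wrist",Z([[276,112],[294,105],[400,455],[418,451]]),39,p)
c=onz("wrist",Z([[197,134],[336,465]]),12,p)
for n,a in (("f",f[0]-f[2]),("f",f[1]-f[3]),("j",j[0]-j[2]),("j",j[1]-j[3]),("c",c[0]-c[1])): print(n,np.degrees(np.arctan2(a[1],a[0])),np.linalg.norm(a))
print("fence",f,"\njaw",j,"\nplate",c)
print("cap",onz("wrist",Z([[273,343]]),86,p))
print("vblocks",onz("wrist",Z([[400,91],[417,142],[434,198],[448,247],[465,299],[476,342],[487,386],[498,419]]),45,p))
E
python3 m2.py
```

```text
block [[ 620.54481362 -157.15248674   82.        ]
 [ 633.6671039  -186.3621398    82.        ]
 [ 535.27305277 -232.31638938   82.        ]
 [ 522.61407914 -202.27156575   82.        ]] [ 578.02476236 -194.52564542   82.        ]
24.88616764869766 32.02184151471156 108.59641960692494
f 42.795065830147536 335.4152086291407
f 42.52004798449607 334.6984660989999
j 42.49262542799017 306.9829642461633
j 42.996102079747715 307.49997646630067
c 43.108150209602535 335.29145053734567
fence [[ 716.65562435 -138.27462836   45.        ]
 [ 721.96100153 -145.72854683   45.        ]
 [ 470.53184394 -366.14838046   45.        ]
 [ 475.27454271 -371.93388329   45.        ]] 
jaw [[ 635.85793586  -73.64315206   39.        ]
 [ 645.57288383  -84.02837697   39.        ]
 [ 409.49966152 -281.00870362   39.        ]
 [ 420.66737111 -293.72755646   39.        ]] 
plate [[ 594.21580907   -9.32691139   12.        ]
 [ 349.43123112 -238.45758851   12.        ]]
cap [[ 491.94987949 -142.57124232   86.        ]]
vblocks [[ 684.74801763 -149.62759142   45.        ]
 [ 656.97724943 -176.00914411   45.        ]
 [ 626.21502071 -204.34688512   45.        ]
 [ 598.45094674 -229.6340588    45.        ]
 [ 568.24108441 -259.8454083    45.        ]
 [ 540.37917511 -284.93871427   45.        ]
 [ 509.13581372 -313.25990385   45.        ]
 [ 484.24160509 -339.28834433   45.        ]]
```

Request:
carry_out(
  moves=[0,0,0,-0.022,0,0.037,0,0,0,0,0,0.15,0,0,0,0,0,0,0.15,0,0,0,0,0,0,0.15,0,0,0,0,0,0,0.15,0,0,0,0,0,0,0.15,0,0,0,0,0,0,0.15,0,0,0,0,0,0,0.15,0,0,0,0,0,0,0.15,0,0,0,0,0,0,0,0,0,0,0,0,0,0,0,0,0,1,0,0,0,0,0,0,1,0,0,0,0,0,0,1,0,0,0,0,0,0,1,0,0,0,0,0,0,1,0,0,0,0,0,0,1,0,0,0,0,0,0,1,0,0,0,0,0,0,1],
  newtons=50,
)

```text
validation failed for argument at $.mo...
```

Request:
carry_out(
  moves=[0,0,0,-0.022,0,0.037,0,0,0,0,0,0.15,0,0,0,0,0,0,0.15,0,0,0,0,0,0,0.15,0,0,0,0,0,0,0.15,0,0,0,0,0,0,0.15,0,0,0,0,0,0,0.15,0,0,0,0,0,0,0.15,0,0,0,0,0,0,0.15,0,0,0,0,0,0,0,0,0,0,0,0,0,0,0,0,0,0,0,0,0,0,1,0,0,0,0,0,0,1,0,0,0,0,0,0,1,0,0,0,0,0,0,1,0,0,0,0,0,0,1,0,0,0,0,0,0,1,0,0,0,0,0,0,1,0,0,0,0,0,0,1],
  newtons=50,
)

```text
time: 6.5
position: [577.2, -193.9, 77.4]
tool_rot: [-89.9, -0.0, -64.6]
wrist_force: [-1.2, 1.0, 5.6]
gripper_width: 33.3
```

Request:
carry_out(
  moves=[0,0,0,0,-0.1,0,1,0,0,0,0,-0.15,0,1,0,0,0,0,-0.15,0,1,0,0,0,0,-0.15,0,1,0,0,0,0,-0.15,0,1,0,0,0,0,-0.15,0,1,0,0,0,0,-0.1,0,1,0,0.0283,0,0,0,0,1,0,0.0283,0,0,0,0,1,0,0.0283,0,0,0,0,1,0,0.0283,0,0,0,0,1,0,0,0,0,0,0,1,0,0,0,0,0,0,1],
)

```text
time: 7.58
position: [576.2, -193.7, 218.9]
tool_rot: [-90.0, 0.0, -84.9]
wrist_force: [-0.2, 0.4, -1.7]
gripper_width: 33.0
```

Request:
carry_out(
  moves=[0,0,0,-0.19,0,-0.023,1,0,0,0,-0.19,0,-0.023,1,0,0,0,-0.19,0,-0.023,1,0,0,0,-0.19,0,-0.023,1,0,0,0,-0.19,0,-0.023,1,0,0,0,-0.19,0,-0.023,1,0,0,0,-0.19,0,-0.023,1,0,0,0,-0.19,0,-0.023,1,0,0,0,-0.19,0,-0.023,1,0,0,0,-0.19,0,-0.023,1,0,0,0,-0.19,0,-0.023,1,0,0,0,-0.19,0,-0.023,1,0,0,0,-0.19,0,-0.023,1,0,0,0,-0.19,0,-0.023,1,0,0,0,-0.19,0,-0.023,1,0,0,0,-0.19,0,-0.023,1,0,0,0,-0.19,0,-0.023,1,0,0,0,-0.19,0,-0.023,1,0,0,0,-0.19,0,-0.023,1,0,0,0,-0.19,0,-0.023,1],
)

```text
time: 9.25
position: [457.4, 369.2, 219.1]
tool_rot: [-90.0, 0.0, -84.9]
wrist_force: [0.5, -0.2, -0.6]
gripper_width: 32.9
```

Request:
carry_out(
  moves=[0,0,0,0,0.14,0,1,0,0,0,0,0.14,0,1,0,0,0,0,0.14,0,1,0,0,0,0,0.14,0,1,0,0,0,0,0.14,0,1,0,0,0,0,0.14,0,1,0,0,0,0,0.09,0,1,0,0,0,0,0.03,0,1,0,0,0,0,0.02,0,1,0,0,0,0,0,0,1,0,0,0,0,0,0,0.4,0,0,0,0,0,0,0.4,0,0,0,0,0,0,0.4,0,0,0,0,0,0,0.4,0,0,0,0,0,0,0.4],
)

```text
time: 10.5
position: [458.3, 368.3, 72.4]
tool_rot: [-90.0, 0.0, -85.0]
wrist_force: [1.5, 0.1, 0.0]
gripper_width: 51.5
```

Request:
carry_out(
  moves=[0,0,0,0,-0.05,0,0.4,0,0,0,0,-0.1,0,0.4,0,0,0,0,-0.15,0,0.4,0,0,0,0,-0.15,0,0,0,0,0,-0.15,0,0,0,0,0,-0.15,0,0,0,0,0,-0.15,0,0,0,0,0,-0.15,0,0,0,0,0,-0.15,0,0,0,0,0,-0.1,0,0,0,0,0,0,0,0],
)

```text
out of range
```

```bash
python3 - <<'E'
from h import *
import pickle
p=imaging.camera_params("wrist"); pickle.dump(p,open("w3.pkl","wb"))
s=telemetry.get_state();print(s["position"],s["time"])
cv2.imwrite("pics/w3.png",imaging.get_image("wrist")[:,:,::-1])
cv2.imwrite("pics/top3.png",imaging.get_image("top")[:,:,::-1])
zoom("pics/top3.png",100,140,400,290,2.6,"pics/t3.png")
E
```

```text
[458.31876967 368.25266132  72.40603002] 10.5
```

View pics/w3.png

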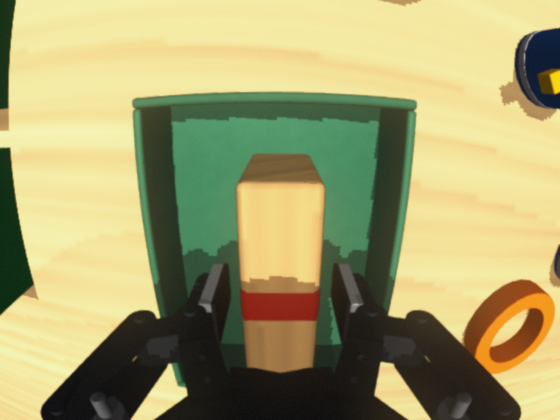

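View pics/t3.png

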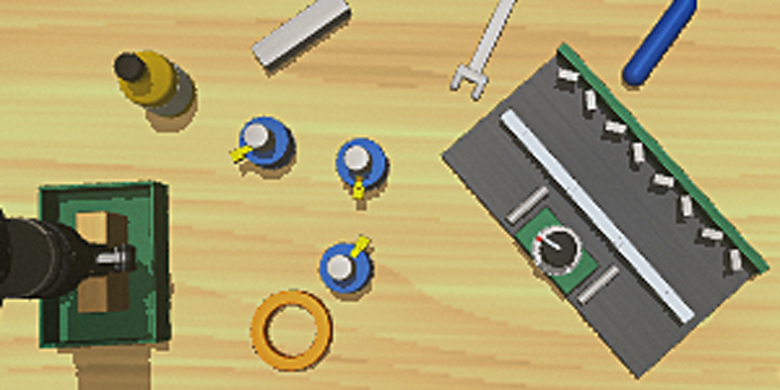

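Request:
carry_out(
  moves=[0,0,0,0,-0.05,0,0.4,0,0,0,0,-0.1,0,0.4,0,0,0,0,-0.15,0,0.4,0,0,0,0,-0.15,0,0.2,0,0,0,0,-0.15,0,0,0,0,0,0,-0.15,0,0,0,0,0,0,-0.15,0,0,0,0,0,0,-0.1,0,0,0,0,0,0,0,0,0,0,0,0,0,0,0,0],
)

```text
time: 11.43
position: [458.6, 368.1, 223.5]
tool_rot: [-89.9, 0.1, -85.0]
wrist_force: [-1.3, -0.6, 0.2]
gripper_width: 85.3
```

Request:
carry_out(
  moves=[0,-0.0307,0,0,0,0,0,0,-0.0307,0,0,0,0,0,0,-0.0307,0,0,0,0,0,0,-0.0307,0,0,0,0,0,0,0,0,0.1837,0,0.0378,0,0,0,0,0.1837,0,0.0378,0,0,0,0,0.1837,0,0.0378,0,0,0,0,0.1837,0,0.0378,0,0,0,0,0.1837,0,0.0378,0,0,0,0,0.1837,0,0.0378,0,0,0,0,0.1837,0,0.0378,0,0,0,0,0.1837,0,0.0378,0,0,0,0,0,0,0,0,0,0,0,0,0,0,0,0],
)

```text
validation failed for argument at $.mo...
```

```bash
cat > snap.py <<'E'
from h import *
import pickle,sys
n=sys.argv[1]
p=imaging.camera_params("wrist"); pickle.dump(p,open(n+".pkl","wb"))
s=telemetry.get_state();print(s["position"],s["tool_rot"],s["time"])
cv2.imwrite(f"pics/{n}.png",imaging.get_image("wrist")[:,:,::-1])
E
python3 snap.py w4
```

```text
[458.6423416  368.08339546 223.46236237] [-89.88990322   0.11928631 -84.998819  ] 11.4333
```

View pics/w4.png

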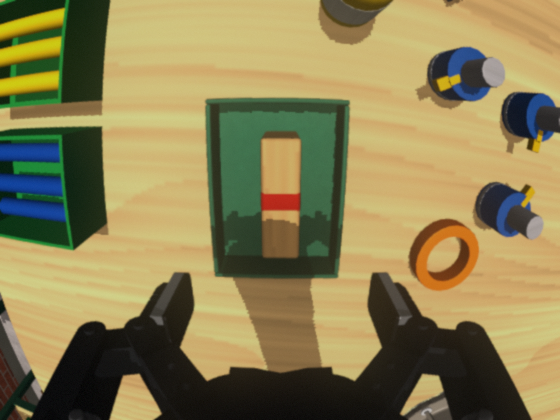

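Request:
carry_out(
  moves=[0,-0.0307,0,0,0,0,0,0,-0.0307,0,0,0,0,0,0,-0.0307,0,0,0,0,0,0,-0.0307,0,0,0,0,0,0,0,0,0.1837,0,0.0378,0,0,0,0,0.1837,0,0.0378,0,0,0,0,0.1837,0,0.0378,0,0,0,0,0.1837,0,0.0378,0,0,0,0,0.1837,0,0.0378,0,0,0,0,0.1837,0,0.0378,0,0,0,0,0.1837,0,0.0378,0,0,0,0,0.1837,0,0.0378,0,0,0,0,0,0,0,0],
)

```text
time: 12.57
position: [601.2, 184.7, 221.4]
tool_rot: [-90.1, -0.3, -63.4]
wrist_force: [-0.1, -1.2, 0.2]
gripper_width: 85.4
```

```bash
python3 snap.py w5
```

```text
[601.18896208 184.74891289 221.3564079 ] [-90.06035391  -0.30374267 -63.41862261] 12.5667
```

View pics/w5.png

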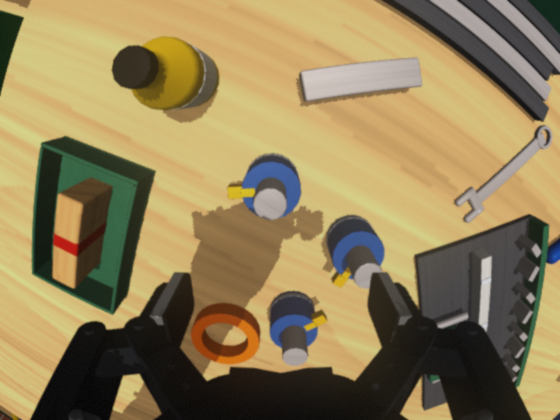

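```bash
cat > pm.py <<'E'
from h import *
import pickle,sys
n=sys.argv[1]; x0,y0,x1,y1=map(int,sys.argv[2:6]); base=float(sys.argv[6]) if len(sys.argv)>6 else 0
p=pickle.load(open(n+".pkl","rb")); im=cv2.imread(f"pics/{n}.png"); h=cv2.cvtColor(im,cv2.COLOR_BGR2HSV)
m=np.zeros(h.shape[:2],np.uint8); m[y0:y1,x0:x1]=1
y=((h[...,0]>20)&(h[...,0]<34)&(h[...,1]>190)&(h[...,2]>120)&(m>0))
v,u=np.nonzero(y); lc=[u.mean(),v.mean()]
g=((h[...,1]<40)&(h[...,2]>120)&(m>0)).astype(np.uint8)
k,l,st,ce=cv2.connectedComponentsWithStats(g); i=1+st[1:,4].argmax()
(cx,cy),r=cv2.minEnclosingCircle(np.argwhere(l==i)[:,::-1].astype(np.float32))
b=((h[...,0]>95)&(h[...,0]<125)&(h[...,1]>100)&(m>0))
print("lug px",lc,y.sum(),"neck",ce[i],(cx,cy),r,st[i,4])
nk=onz("wrist",[ce[i]],base+90,p)[0]; lg=onz("wrist",[lc],base+47,p)[0]
d=lg-nk; print("neck",nk,"lug",lg,"dist",np.hypot(d[0],d[1]),"ang",np.degrees(np.arctan2(d[1],d[0])))
E
python3 pm.py w5 215 140 310 225; python3 pm.py w5 315 205 385 300; python3 pm.py w5 265 285 330 365
```

```text
lug px [np.float64(239.0), np.float64(191.82403433476395)] 233 neck [269.78388278 203.33211233] (269.79071044921875, 204.41860961914062) 16.850605010986328 819
neck [601.20885552 191.89835299  90.        ] lug [585.46278813 217.65321479  47.        ] dist 30.186943286480144 ang 121.44087849390486
lug px [np.float64(341.4029850746269), np.float64(278.47014925373134)] 134 neck [365.47890819 273.84367246] (367.7105407714844, 273.3195495605469) 14.84079647064209 403
neck [579.56743651  85.07405201  90.        ] lug [546.87921096  82.57704599  47.        ] dist 32.78345816242607 ang -175.63174211244097
lug px [np.float64(316.6015037593985), np.float64(321.45864661654133)] 133 neck [294.60736196 356.05214724] (294.5, 355.5) 11.768702507019043 326
neck [461.69255477  95.73104715  90.        ] lug [484.98772683  77.71742101  47.        ] dist 29.44750868566029 ang -37.71396480815332
```

Request:
carry_out(
  moves=[0,-0.0365,0,0,0,0,0,0,-0.0365,0,0,0,0,0,0,-0.0365,0,0,0,0,0,0,-0.0365,0,0,0,0,0,0,-0.0365,0,0,0,0,0,0,-0.0365,0,0,0,0,0,0,-0.0365,0,0,0,0,0,0,-0.0365,0,0,0,0,0,0,-0.0365,0,0,0,0,0,0,-0.0365,0,0,0,0,0,0,-0.0365,0,0,0,0,0,0,-0.0365,0,0,0,0,0,0,-0.0365,0,0,0,0,0,0,-0.0365,0,0,0,0,0,0,0,0,0,0,0,0,0,0,0,0,0,0,0,0],
)

```text
validation failed for argument at $.mo...
```

```bash
python3 snap.py w6
```

```text
[599.74909222 187.84833507 221.03985772] [-90.10377772  -0.12606821 -63.28247748] 12.6167
```

View pics/w6.png

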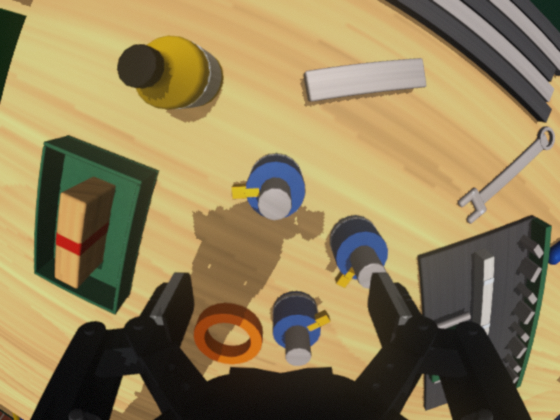

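Request:
carry_out(
  moves=[0,-0.0365,0,0,0,0,0,0,-0.0365,0,0,0,0,0,0,-0.0365,0,0,0,0,0,0,-0.0365,0,0,0,0,0,0,-0.0365,0,0,0,0,0,0,-0.0365,0,0,0,0,0,0,-0.0365,0,0,0,0,0,0,-0.0365,0,0,0,0,0,0,-0.0365,0,0,0,0,0,0,-0.0365,0,0,0,0,0,0,-0.0365,0,0,0,0,0,0,-0.0365,0,0,0,0,0,0,-0.0365,0,0,0,0,0,0,-0.0365,0,0,0,0,0,0,0,0,0,0,0,0],
)

```text
time: 13.92
position: [597.5, 194.3, 221.1]
tool_rot: [-89.9, 0.1, 29.4]
wrist_force: [-0.3, 0.3, -0.2]
gripper_width: 85.3
```

Request:
carry_out(
  moves=[0,0,0,0,0,0,0,0,0,0,0,0,0,0],
)

```text
time: 14.08
position: [598.2, 193.4, 221.4]
tool_rot: [-90.0, 0.0, 29.0]
wrist_force: [0.2, -0.0, 0.9]
gripper_width: 85.7
```

```bash
python3 snap.py w7
```

```text
[598.21235392 193.37420289 221.38442   ] [-8.99653013e+01  4.51772380e-02  2.90384527e+01] 14.0833
```

View pics/w7.png

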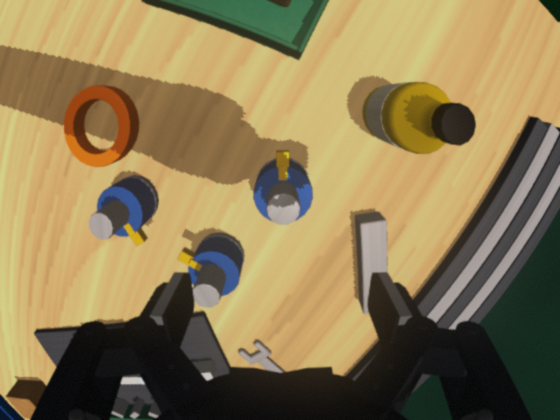

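```bash
python3 pm.py w7 240 145 325 230
```

```text
lug px [np.float64(282.46153846153845), np.float64(162.55656108597285)] 221 neck [283.28028933 212.5840868 ] (283.0, 211.5) 17.270015716552734 553
neck [602.19766413 189.46490656  90.        ] lug [585.62163175 218.17467889  47.        ] dist 33.15140836960745 ang 120.00065497529764
```

Request:
carry_out(
  moves=[0,0,0,0.0094,0,-0.0174,0,0,0,0,0,0.14,0,0,0,0,0,0,0.14,0,0,0,0,0,0,0.14,0,0,0,0,0,0,0.14,0,0,0,0,0,0,0.14,0,0,0,0,0,0,0.14,0,0,0,0,0,0,0.1,0,0,0,0,0,0,0,0,0,0,0,0,0,0,0,1,0,0,0,0,0,0,1,0,0,0,0,0,0,1,0,0,0,0,0,0,1,0,0,0,0,0,0,1,0,0,0,0,0,0,1,0,0,0,0,0,0,1,0,0,0,0,0,0,1,0,0,0,0,0,0,1],
  newtons=60,
)

```text
time: 15.63
position: [602.0, 191.0, 82.1]
tool_rot: [-90.0, -0.1, 29.1]
wrist_force: [-1.7, -0.2, 6.6]
gripper_width: 26.4
```

```bash
python3 snap.py w8
```

```text
[602.00659053 191.01176674  82.09839342] [-89.98698593  -0.09643188  29.0912191 ] 15.6333
```

View pics/w8.png

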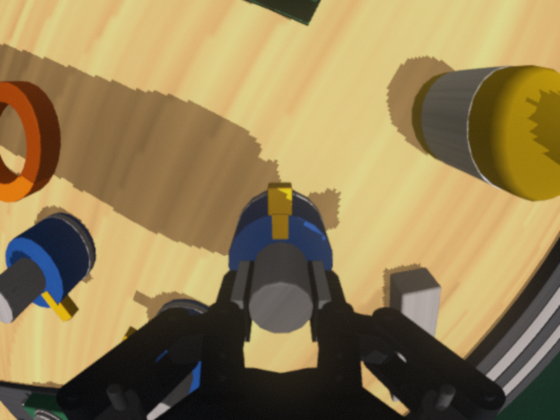

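Request:
carry_out(
  moves=[0,0,0,0,-0.06,0,1,0,0,0,0,-0.15,0,1,0,0,0,0,-0.15,0,1,0,0,0,0,-0.15,0,1,0,0,0,0,-0.15,0,1,0,0,0,0,-0.15,0,1,0,-0.0253,0,0,0,0,1,0,-0.0253,0,0,0,0,1,0,-0.0253,0,0,0,0,1],
)

```text
time: 16.43
position: [600.4, 190.7, 202.0]
tool_rot: [-90.0, 0.1, 43.0]
wrist_force: [0.2, -0.5, -5.6]
gripper_width: 26.7
```

Request:
carry_out(
  moves=[0,0,0,-0.0898,0,-0.133,1,0,0,0,-0.0898,0,-0.133,1,0,0,0,-0.0898,0,-0.133,1,0,0,0,-0.0898,0,-0.133,1,0,0,0,-0.0898,0,-0.133,1,0,0,0,-0.0898,0,-0.133,1,0,0,0,-0.0898,0,-0.133,1,0,0,0,-0.0898,0,-0.133,1,0,0,0,-0.0898,0,-0.133,1,0,0,0,-0.0898,0,-0.133,1,0,0,0,-0.0898,0,-0.133,1,0,0,0,-0.0898,0,-0.133,1,0,0,0,-0.0898,0,-0.133,1,0,0,0,-0.0898,0,-0.133,1,0,0,0,0,0,0,1,0,0,0,0,0,0,1],
)

```text
time: 17.77
position: [651.1, -145.0, 201.4]
tool_rot: [-89.9, 0.1, 42.5]
wrist_force: [-0.2, 0.8, -6.0]
gripper_width: 26.3
```

```bash
python3 snap.py w9
```

```text
[ 651.07586427 -144.99259433  201.39629092] [-89.94631154   0.14109177  42.50061274] 17.7667
```

View pics/w9.png

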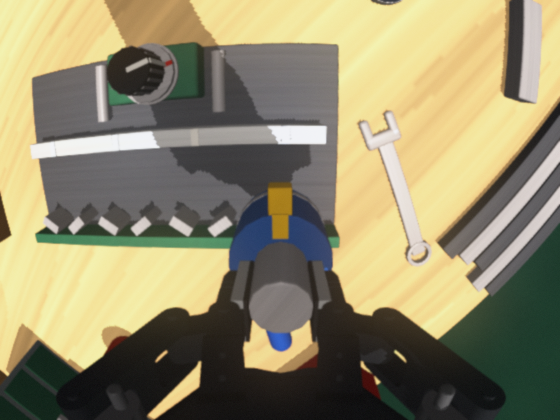

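```bash
python3 - <<'E'
from h import *
import pickle
p=pickle.load(open("w9.pkl","rb"))
j=onz("wrist",[[31,145],[33,157],[326,126],[326,143]],39,p)
f=onz("wrist",[[37,236],[37,243],[339,238],[339,246]],45,p)
c=onz("wrist",[[33,78],[338,45]],12,p)
for a in (j[2]-j[0],j[3]-j[1],f[2]-f[0],f[3]-f[1],c[1]-c[0]): print(np.degrees(np.arctan2(a[1],a[0])),np.linalg.norm(a))
t=np.radians(42.75); R=np.array([[np.sin(t),-np.cos(t)],[np.cos(t),np.sin(t)]])
for n,a in (("j",j),("f",f),("c",c)): print(n,(a[:,:2]-[567.1,-225.8])@R.T)
print((telemetry.get_state()["position"][:2]-[567.1,-225.8])@R.T)
cap=onz("wrist",[[137,72]],86,p);print("cap",(cap[:,:2]-[567.1,-225.8])@R.T)
zoom("pics/w9.png",20,30,350,260,2.4,"pics/w9z.png")
E
```

```text
43.04956930054934 307.7196190827238
42.76134660397498 307.3287266563189
43.3056844146394 335.7194415371454
43.42343238298228 339.56369181386395
43.050836504501724 335.8476497428917
j [[ -63.58007015 -153.16383548]
 [ -50.22908311 -152.46195137]
 [ -65.18896581  154.55157756]
 [ -50.28994514  154.86676926]]
f [[  40.09708041 -166.08156574]
 [  49.10411819 -169.36463071]
 [  36.84114885  169.62208681]
 [  45.11311007  170.17560645]]
c [[-139.66439042 -166.87158191]
 [-141.4277798   168.97143841]]
[ -3.8266471  118.48751272]
cap [[-114.38658629    8.55060104]]
```

View pics/w9z.png

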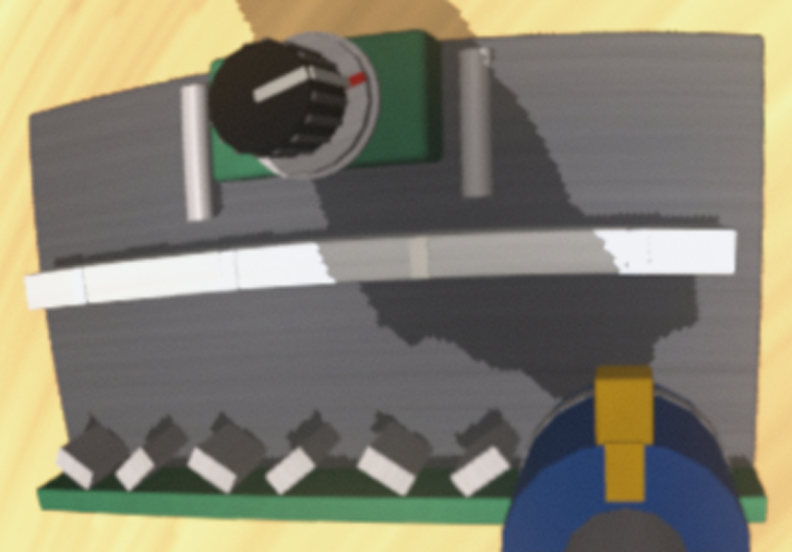

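```bash
python3 - <<'E'
from h import *
import pickle
p=pickle.load(open("w9.pkl","rb"))
t=np.radians(42.95); R=np.array([[np.sin(t),-np.cos(t)],[np.cos(t),np.sin(t)]])
L=lambda a:(np.array(a,float)+.5)/2.4-.5+[20,30]
a=onz("wrist",L([[85,285],[237,268],[418,258],[638,250]]),39,p);print((a[:,:2]-[567.1,-225.8])@R.T)
E
```

```text
[[ -57.00364    -116.83101636]
 [ -57.53846991  -36.58103774]
 [ -56.73838203   39.26589024]
 [ -57.57429636  119.91738337]]
```

Request:
carry_out(
  moves=[0,-0.0012,0,0.0138,0,-0.0027,1,0,0,0,0,0.13,0,1,0,0,0,0,0.13,0,1,0,0,0,0,0.13,0,1,0,0,0,0,0.13,0,1,0,0,0,0,0.09,0,1,0,0,0,0,0.04,0,1,0,0,0,0,0.02,0,1,0,0,0,0,0,0,1,0,0,0,0,0,0,1],
)

```text
time: 18.65
position: [655.2, -141.2, 102.9]
tool_rot: [-90.1, -0.1, 43.0]
wrist_force: [0.1, -0.2, -5.3]
gripper_width: 26.6
```

```bash
python3 snap.py w10; python3 -c "
from h import *
print(telemetry.get_state()['wrist_force'])
zoom('pics/w10.png',80,0,560,360,1.66,'pics/w10z.png')"
```

```text
[ 655.22314513 -141.24009902  102.86159067] [-9.00880865e+01 -7.09414940e-02  4.29886334e+01] 18.65
[ 0.29079065 -0.48315516 -4.56663442]
```

View pics/w10z.png

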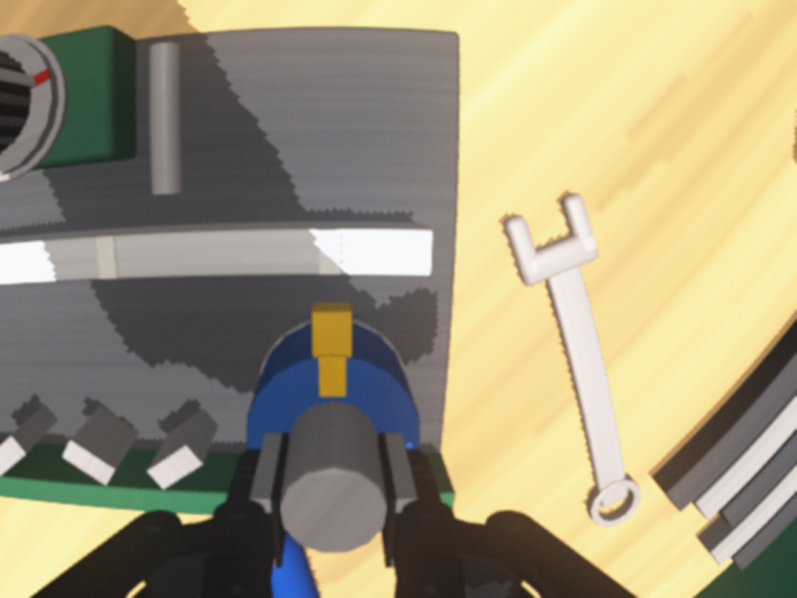

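Request:
carry_out(
  moves=[0,0,0,-0.006,0.02,-0.004,1,0,0,0,0,0.016,0,1,0,0,0,0,0.008,0,1,0,0,0,0,0.006,0,1,0,0,0,0,0,0,1,0,0,0,0,0,0,1],
)

```text
time: 19.2
position: [654.2, -142.2, 94.3]
tool_rot: [-90.0, -0.0, 43.0]
wrist_force: [0.0, 0.1, -5.2]
gripper_width: 26.6
```

Request:
carry_out(
  moves=[0,0,0,0,0.008,0,1,0,0,0,0,0.006,0,1,0,0,0,0,0,0,1,0,0,0,0,0,0,1],
)

```text
time: 19.53
position: [654.3, -142.4, 94.2]
tool_rot: [-90.0, -0.1, 43.0]
wrist_force: [-3.7, 0.4, 5.2]
gripper_width: 26.7
```

Request:
carry_out(
  moves=[0,0,0,0,0,0,0.4,0,0,0,0,0,0,0.4,0,0,0,0,0,0,0.4,0,0,0,0,0,0,0.4,0,0,0,0,-0.05,0,0.4,0,0,0,0,-0.15,0,0.4,0,0,0,0,-0.15,0,0.4,0,0,0,0,-0.15,0,0.4,0,0,0,0,-0.15,0,0,0,0,0,0,-0.15,0,0,0,0,0,0,0,0,0,0,0,0,0,0,0,0],
)

```text
time: 20.53
position: [655.1, -142.7, 214.4]
tool_rot: [-90.2, -0.1, 43.0]
wrist_force: [-0.2, 0.7, -0.5]
gripper_width: 85.4
```

```bash
python3 snap.py w11;python3 -c "
from h import *
cv2.imwrite('pics/top4.png',imaging.get_image('top')[:,:,::-1])
zoom('pics/top4.png',100,140,400,290,2.6,'pics/t4.png')"
```

```text
[ 655.11326285 -142.70679431  214.39783086] [-90.17541109  -0.1486915   42.96892837] 20.5333
```

View pics/w11.png

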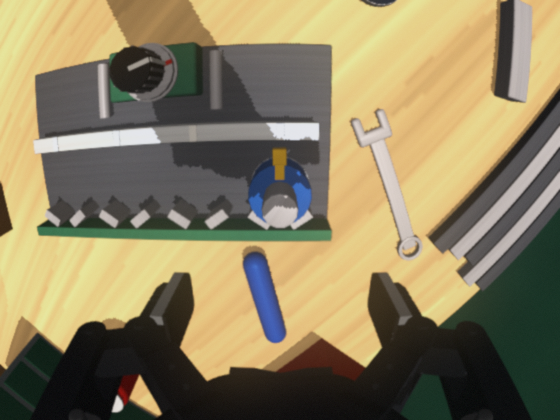

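View pics/t4.png

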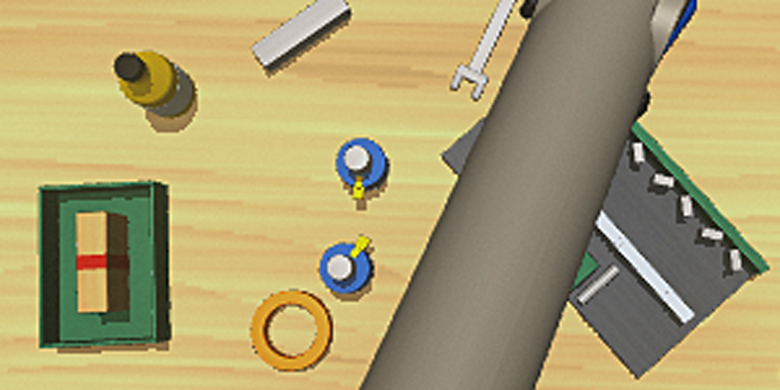

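Request:
carry_out(
  moves=[0,-0.0326,0,0,0,0,0,0,-0.0326,0,0,0,0,0,0,-0.0326,0,0,0,0,0,0,-0.0326,0,0,0,0,0,0,-0.0326,0,0,0,0,0,0,-0.0326,0,0,0,0,0,0,-0.0326,0,0,0,0,0,0,-0.0326,0,0,0,0,0,0,0,0,0.151,0,0.051,0,0,0,0,0.151,0,0.051,0,0,0,0,0.151,0,0.051,0,0,0,0,0.151,0,0.051,0,0,0,0,0.151,0,0.051,0,0,0,0,0.151,0,0.051,0,0,0,0,0.151,0,0.051,0,0,0,0,0.151,0,0.051,0,0,0,0,0.151,0,0.051,0,0,0,0,0.151,0,0.051,0],
)

```text
time: 22.13
position: [576.5, 85.4, 210.7]
tool_rot: [-89.8, 0.0, 89.9]
wrist_force: [0.2, -0.7, -0.3]
gripper_width: 85.5
```

Request:
carry_out(
  moves=[0,0,0,0,0,0,0,0,0,0,0,0,0,0,0,0,0,0,0,0,0],
)

```text
time: 22.38
position: [577.5, 83.6, 211.3]
tool_rot: [-89.9, 0.1, 89.9]
wrist_force: [0.2, -0.1, 0.7]
gripper_width: 85.6
```

```bash
python3 snap.py w12
```

```text
[577.48792139  83.62323432 211.30161739] [-8.99128809e+01  6.58890337e-02  8.99026314e+01] 22.3833
```

View pics/w12.png

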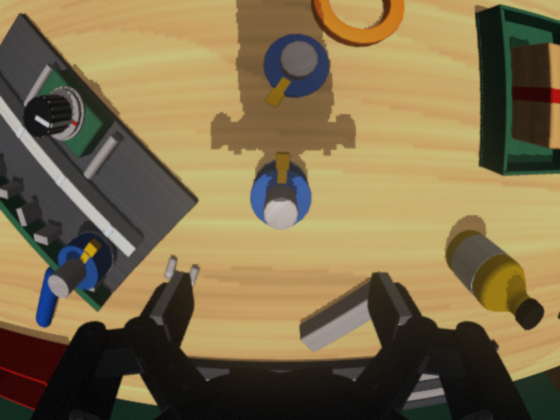

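```bash
python3 pm.py w12 240 145 325 235; python3 -c "
from h import *
import pickle
p=pickle.load(open('w12.pkl','rb'));print(onz('wrist',[[280.5,213]],90,p), onz('wrist',[[283,154],[282,180]],[44,50],p))"
```

```text
lug px [np.float64(281.96685082872926), np.float64(165.5414364640884)] 181 neck [280.40667491 213.72064277] (279.7742004394531, 214.0) 17.68695640563965 809
neck [578.71370828  81.93446203  90.        ] lug [548.93061389  83.26434267  47.        ] dist 29.812770643849465 ang 177.44331577031622
[[578.11595006  82.00795536  90.        ]] [[539.06489151  84.18582197  44.        ]
 [561.37095262  83.28809152  50.        ]]
```

Request:
carry_out(
  moves=[0,0.0139,0,0,0,0,0,0,0,0,-0.009,0,-0.0077,0,0,0,0,0,0.13,0,0,0,0,0,0,0.13,0,0,0,0,0,0,0.13,0,0,0,0,0,0,0.13,0,0,0,0,0,0,0.13,0,0,0,0,0,0,0.13,0,0,0,0,0,0,0.08,0,0,0,0,0,0,0,0,0,0,0,0,0,0,0,1,0,0,0,0,0,0,1,0,0,0,0,0,0,1,0,0,0,0,0,0,1,0,0,0,0,0,0,1,0,0,0,0,0,0,1,0,0,0,0,0,0,1,0,0,0,0,0,0,1,0,0,0,0,0,0,1],
)

```text
time: 24.02
position: [579.9, 83.4, 84.4]
tool_rot: [-90.1, -0.1, 87.4]
wrist_force: [-0.7, 0.8, 6.6]
gripper_width: 26.3
```

```bash
python3 snap.py w13
```

```text
[579.86865104  83.37385869  84.37616362] [-9.01084753e+01 -5.37212012e-02  8.74261927e+01] 24.0167
```

View pics/w13.png

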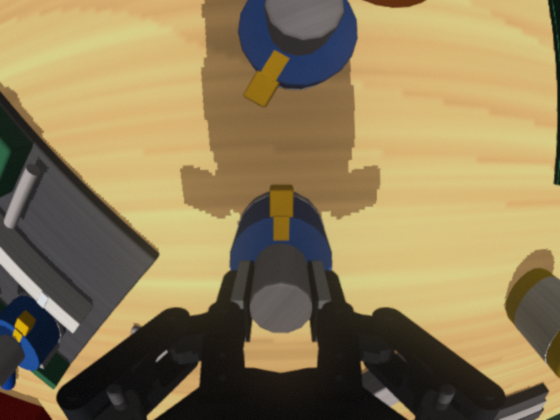

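Request:
carry_out(
  moves=[0,0,0,0,-0.06,0,1,0,0,0,0,-0.15,0,1,0,0,0,0,-0.15,0,1,0,0,0,0,-0.15,0,1,0,0,0,0,-0.15,0,1,0,0,0,0,-0.15,0,1,0,0.0353,0,0,0,0,1,0,0.0353,0,0,0,0,1,0,0.0353,0,0,0,0,1,0,0.0353,0,0,0,0,1,0,0.0353,0,0,0,0,1,0,0.0353,0,0,0,0,1,0,0.0353,0,0,0,0,1],
)

```text
time: 25.15
position: [577.8, 82.8, 203.8]
tool_rot: [-89.9, 0.1, 42.6]
wrist_force: [-1.7, -0.1, -4.2]
gripper_width: 26.4
```

Request:
carry_out(
  moves=[0,0,0,-0.1083,0,-0.1301,1,0,0,0,-0.1083,0,-0.1301,1,0,0,0,-0.1083,0,-0.1301,1,0,0,0,-0.1083,0,-0.1301,1,0,0,0,-0.1083,0,-0.1301,1,0,0,0,-0.1083,0,-0.1301,1,0,0,0,-0.1083,0,-0.1301,1,0,0,0,-0.1083,0,-0.1301,1,0,0,0,-0.1083,0,-0.1301,1,0,0,0,-0.1083,0,-0.1301,1,0,0,0,-0.1083,0,-0.1301,1,0,0,0,0,0,0,1,0,0,0,0,0,0,1,0,0,0,0,0,0,1],
)

```text
time: 26.32
position: [593.7, -195.1, 203.8]
tool_rot: [-89.9, 0.0, 42.9]
wrist_force: [-0.5, 0.5, -4.7]
gripper_width: 26.1
```

Request:
carry_out(
  moves=[0,0,0,0,0,0,1],
)

```text
time: 26.4
position: [594.2, -194.0, 204.0]
tool_rot: [-89.9, -0.0, 43.0]
wrist_force: [-0.3, 0.3, -4.4]
gripper_width: 26.8
```

Request:
carry_out(
  moves=[0,0,0,-0.004,0,-0.006,1,0,0,0,0,0.13,0,1,0,0,0,0,0.13,0,1,0,0,0,0,0.13,0,1,0,0,0,0,0.13,0,1,0,0,0,0,0.08,0,1,0,0,0,0,0.04,0,1,0,0,0,0,0.03,0,1,0,0,0,0,0,0,1,0,0,0,0,0,0,1],
)

```text
time: 27.23
position: [595.0, -196.5, 104.8]
tool_rot: [-90.0, -0.1, 43.0]
wrist_force: [-0.6, 1.8, -4.9]
gripper_width: 26.2
```

```bash
python3 snap.py w14
```

```text
[ 594.98469499 -196.52705335  104.75435269] [-8.99909451e+01 -5.16625204e-02  4.29555258e+01] 27.2333
```

View pics/w14.png

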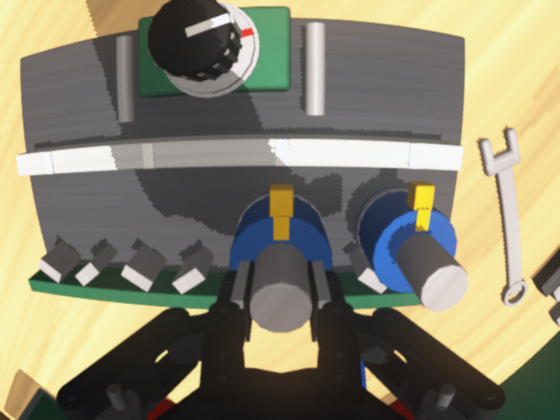

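Request:
carry_out(
  moves=[0,0,0,0,0.024,0,1,0,0,0,0,0.016,0,1,0,0,0,0,0.008,0,1,0,0,0,0,0.006,0,1,0,0,0,0,0,0,1,0,0,0,0,0,0,1],
)

```text
time: 27.78
position: [595.0, -196.5, 96.5]
tool_rot: [-90.0, -0.1, 42.9]
wrist_force: [-0.3, 3.8, 0.0]
gripper_width: 26.4
```

Contact begins; a touch more, release, and go up.

Request:
carry_out(
  moves=[0,0,0,0,0.005,0,1,0,0,0,0,0,0,1,0,0,0,0,0,0,0.4,0,0,0,0,0,0,0.4,0,0,0,0,0,0,0.4,0,0,0,0,0,0,0.4,0,0,0,0,-0.05,0,0.4,0,0,0,0,-0.15,0,0.4,0,0,0,0,-0.15,0,0.4,0,0,0,0,-0.15,0,0.4,0,0,0,0,-0.15,0,0,0,0,0,0,-0.15,0,0,0,0,0,0,0,0,0,0,0,0,0,0,0,0],
)

```text
time: 28.95
position: [595.4, -197.7, 217.3]
tool_rot: [-90.2, -0.1, 42.9]
wrist_force: [0.8, 0.2, 0.7]
gripper_width: 85.3
```

```bash
python3 snap.py w15
```

```text
[ 595.44895847 -197.71563487  217.28965667] [-90.1866424   -0.12063283  42.91736282] 28.95
```

View pics/w15.png

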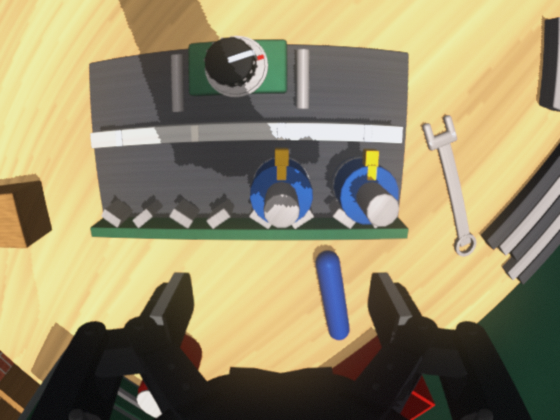

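Request:
carry_out(
  moves=[0,0.036,0,0,0,0,0,0,0.036,0,0,0,0,0,0,0.036,0,0,0,0,0,0,0.036,0,0,0,0,0,0,0.036,0,0,0,0,0,0,0.036,0,0,0,0,0,0,0.036,0,0,0,0,0,0,0.036,0,0,0,0,0,0,0.036,0,0,0,0,0,0,0.036,0,0,0,0,0,0,0.036,0,0,0,0,0,0,0.036,0,0,0,0,0,0,0.036,0,0,0,0,0,0,0.036,0,0,0,0,0,0,0.036,0,0,0,0,0,0,0.036,0,0,0,0,0,0,0.036,0,0,0,0,0,0,0.036,0,0,0,0,0,0,0.036,0,0,0,0,0,0,0.036,0,0,0,0,0],
)

```text
time: 30.67
position: [593.8, -196.6, 213.8]
tool_rot: [-90.1, 0.0, -87.0]
wrist_force: [-0.1, 0.1, -0.1]
gripper_width: 85.3
```

Request:
carry_out(
  moves=[0,0.036,0,0,0,0,0,0,0.036,0,0,0,0,0,0,0.036,0,0,0,0,0,0,0.036,0,0,0,0,0,0,0.036,0,0,0,0,0,0,0.036,0,0,0,0,0,0,0,0,-0.0764,0,-0.133,0,0,0,0,-0.0764,0,-0.133,0,0,0,0,-0.0764,0,-0.133,0,0,0,0,-0.0764,0,-0.133,0,0,0,0,-0.0764,0,-0.133,0,0,0,0,-0.0764,0,-0.133,0,0,0,0,-0.0764,0,-0.133,0,0,0,0,-0.0764,0,-0.133,0,0,0,0,-0.0764,0,-0.133,0,0,0,0,-0.0764,0,-0.133,0,0,0,0,-0.0764,0,-0.133,0,0,0,0,-0.0764,0,-0.133,0,0,0,0,-0.0764,0,-0.133,0,0,0,0,-0.0764,0,-0.133,0],
)

```text
time: 32.33
position: [459.1, 96.7, 214.3]
tool_rot: [-90.0, -0.1, -125.6]
wrist_force: [-0.6, -0.2, -0.3]
gripper_width: 85.4
```

Request:
carry_out(
  moves=[0,0,0,0,0,0,0,0,0,0,0,0,0,0,0,0,0,0,0,0,0],
)

```text
time: 32.58
position: [460.3, 95.3, 214.9]
tool_rot: [-90.0, -0.1, -125.6]
wrist_force: [0.8, 0.0, 0.3]
gripper_width: 85.4
```

```bash
python3 snap.py w16
```

```text
[460.27750477  95.27698769 214.90700191] [-8.99908830e+01 -6.64284474e-02 -1.25564383e+02] 32.5833
```

View pics/w16.png

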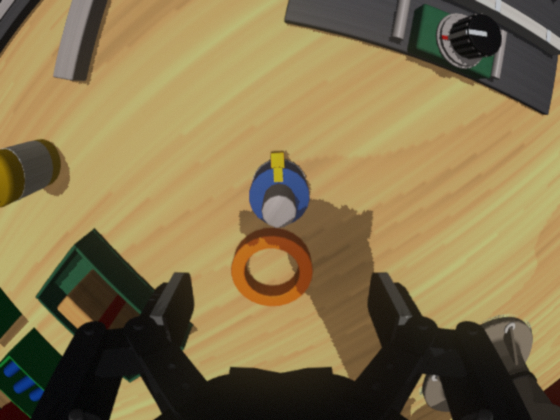

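```bash
python3 pm.py w16 240 145 315 228
```

```text
lug px [np.float64(277.3310580204778), np.float64(164.29692832764505)] 293 neck [277.95703125 210.54817708] (278.234375, 211.0) 16.265243530273438 768
neck [461.49574926  95.03847029  90.        ] lug [485.33308226  78.92020944  47.        ] dist 28.77528066396092 ang -34.065660818477085
```

Request:
carry_out(
  moves=[0,-0.0083,0,0,0,0,0,0,0,0,-0.003,0,0,0,0,0,0,0,0.13,0,0,0,0,0,0,0.13,0,0,0,0,0,0,0.13,0,0,0,0,0,0,0.13,0,0,0,0,0,0,0.13,0,0,0,0,0,0,0.13,0,0,0,0,0,0,0.1,0,0,0,0,0,0,0,0,0,0,0,0,0,0,0,1,0,0,0,0,0,0,1,0,0,0,0,0,0,1,0,0,0,0,0,0,1,0,0,0,0,0,0,1,0,0,0,0,0,0,1,0,0,0,0,0,0,1,0,0,0,0,0,0,1,0,0,0,0,0,0,1],
)

```text
time: 34.22
position: [461.3, 96.4, 84.2]
tool_rot: [-90.0, 0.1, -124.0]
wrist_force: [-1.4, 0.1, 6.2]
gripper_width: 26.5
```

```bash
python3 snap.py w17
```

```text
[461.3484759   96.42751384  84.21077678] [-8.99863406e+01  7.38807368e-02 -1.24036113e+02] 34.2167
```

View pics/w17.png

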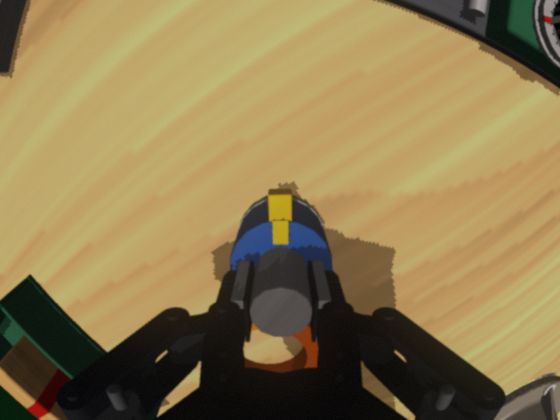

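Request:
carry_out(
  moves=[0,0,0,0,-0.06,0,1,0,0,0,0,-0.15,0,1,0,0,0,0,-0.15,0,1,0,0,0,0,-0.15,0,1,0,0,0,0,-0.15,0,1,0,0,0,0,-0.15,0,1,0,-0.0357,0,0,0,0,1,0,-0.0357,0,0,0,0,1,0,-0.0357,0,0,0,0,1,0,-0.0357,0,0,0,0,1,0,-0.0357,0,0,0,0,1,0,-0.0357,0,0,0,0,1,0,-0.0357,0,0,0,0,1,0,-0.0357,0,0,0,0,1,0,-0.0357,0,0,0,0,1,0,-0.0357,0,0,0,0,1,0,-0.0357,0,0,0,0,1,0,-0.0357,0,0,0,0,1,0,-0.0357,0,0,0,0,1],
)

```text
time: 35.85
position: [460.0, 95.9, 204.7]
tool_rot: [-90.1, 0.1, -40.2]
wrist_force: [-0.5, 0.9, -4.5]
gripper_width: 26.5
```

Request:
carry_out(
  moves=[0,-0.0357,0,0,0,0,1,0,-0.0357,0,0,0,0,1,0,-0.0357,0,0,0,0,1,0,-0.0357,0,0,0,0,1,0,-0.0357,0,0,0,0,1,0,-0.0357,0,0,0,0,1,0,-0.0357,0,0,0,0,1,0,-0.0357,0,0,0,0,1,0,-0.0357,0,0,0,0,1,0,-0.0357,0,0,0,0,1,0,-0.0357,0,0,0,0,1,0,-0.0357,0,0,0,0,1,0,-0.0357,0,0,0,0,1,0,0,0,0,0,0,1,0,0,0,0,0,0,1],
)

```text
time: 37.1
position: [460.3, 95.9, 204.6]
tool_rot: [-90.0, 0.0, 42.8]
wrist_force: [-0.4, -0.5, -4.0]
gripper_width: 26.8
```

Request:
carry_out(
  moves=[0,0,0,-0.0804,0,-0.1356,1,0,0,0,-0.0804,0,-0.1356,1,0,0,0,-0.0804,0,-0.1356,1,0,0,0,-0.0804,0,-0.1356,1,0,0,0,-0.0804,0,-0.1356,1,0,0,0,-0.0804,0,-0.1356,1,0,0,0,-0.0804,0,-0.1356,1,0,0,0,-0.0804,0,-0.1356,1,0,0,0,-0.0804,0,-0.1356,1,0,0,0,-0.0804,0,-0.1356,1,0,0,0,-0.0804,0,-0.1356,1,0,0,0,-0.0804,0,-0.1356,1,0,0,0,-0.0804,0,-0.1356,1,0,0,0,-0.0804,0,-0.1356,1,0,0,0,-0.0804,0,-0.1356,1,0,0,0,0,0,0,1,0,0,0,0,0,0,1,0,0,0,0,0,0,1],
)

```text
time: 38.6
position: [536.5, -249.4, 204.4]
tool_rot: [-89.9, 0.0, 42.9]
wrist_force: [0.2, 0.3, -4.1]
gripper_width: 26.5
```

Request:
carry_out(
  moves=[0,0,0,0,0,0,1],
)

```text
time: 38.68
position: [536.8, -248.6, 204.4]
tool_rot: [-89.9, -0.0, 43.1]
wrist_force: [0.6, -0.1, -4.6]
gripper_width: 26.3
```

Request:
carry_out(
  moves=[0,0,0,-0.008,0,-0.005,1,0,0,0,0,0.13,0,1,0,0,0,0,0.13,0,1,0,0,0,0,0.13,0,1,0,0,0,0,0.13,0,1,0,0,0,0,0.08,0,1,0,0,0,0,0.04,0,1,0,0,0,0,0.03,0,1,0,0,0,0,0,0,1,0,0,0,0,0,0,1],
)

```text
time: 39.52
position: [537.7, -251.9, 116.7]
tool_rot: [-89.8, -0.6, 42.8]
wrist_force: [-24.9, 15.3, 72.7]
gripper_width: 26.4
```

```bash
python3 snap.py w18
```

```text
[ 537.70803251 -251.94649583  116.70210436] [-89.84482897  -0.61740314  42.81709917] 39.5167
```

View pics/w18.png

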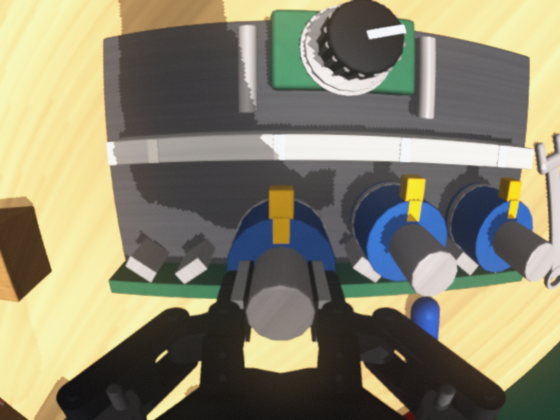

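Request:
carry_out(
  moves=[0,0,0,0,-0.1,0,1,0,0,0,0,-0.1,0,1,0,0,0,0,0,0,1,0,0,0,0,0,0,1],
)

```text
time: 39.9
position: [537.2, -250.9, 134.9]
tool_rot: [-90.1, -0.1, 43.1]
wrist_force: [-0.7, 0.1, -4.8]
gripper_width: 26.4
```

```bash
python3 snap.py w19; python3 -c "
from h import *
print(telemetry.get_state()['wrist_force'])
cv2.imwrite('pics/sc19.png',imaging.get_image('scene')[:,:,::-1])
zoom('pics/sc19.png',190,130,370,265,4.4,'pics/sc19z.png')"
```

```text
[ 537.2312404  -250.94317973  134.89789297] [-9.00813989e+01 -8.53596239e-02  4.30946772e+01] 39.9
[-0.28479425  0.18335826 -4.80272473]
```

View pics/w19.png

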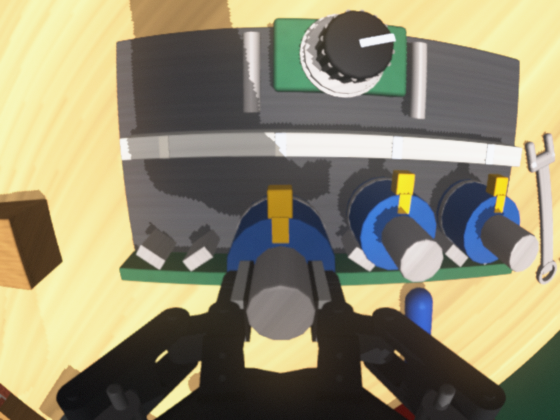

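View pics/sc19z.png

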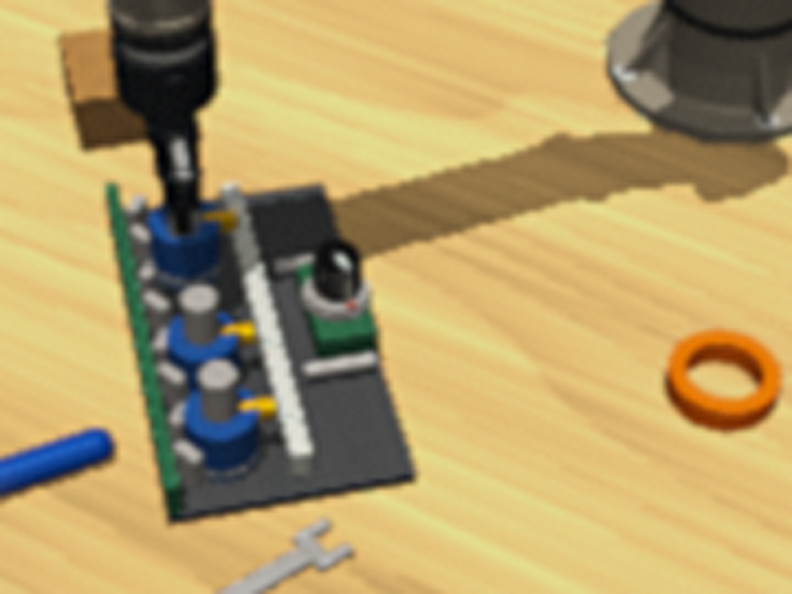

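Request:
carry_out(
  moves=[0,0,0,0,0,0.03,1,0,0,0,0,0.05,0,1,0,0,0,0,0.05,0,1,0,0,0,0,0.04,0,1,0,0,0,0,0.03,0,1,0,0,0,0,0,0,1],
)

```text
time: 40.5
position: [532.4, -247.8, 107.1]
tool_rot: [-89.9, 0.1, 43.0]
wrist_force: [-0.4, -0.6, -4.2]
gripper_width: 26.5
```

Request:
carry_out(
  moves=[0,0,0,0,0.03,-0.013,1,0,0,0,0,0.02,0,1,0,0,0,0,0,0,1],
)

```text
time: 40.75
position: [534.5, -249.7, 100.7]
tool_rot: [-90.0, 0.0, 43.0]
wrist_force: [0.1, 0.6, -3.7]
gripper_width: 26.3
```

Request:
carry_out(
  moves=[0,0,0,0,0.015,0,1,0,0,0,0,0.01,0,1,0,0,0,0,0,0,1],
)

```text
time: 41.0
position: [534.6, -249.5, 97.4]
tool_rot: [-90.0, -0.0, 43.0]
wrist_force: [0.1, 0.2, -4.6]
gripper_width: 26.3
```

Request:
carry_out(
  moves=[0,0,0,0,0.01,0,1,0,0,0,0,0.01,0,1,0,0,0,0,0,0,1],
)

```text
time: 41.25
position: [534.6, -249.5, 94.3]
tool_rot: [-90.0, 0.0, 43.0]
wrist_force: [0.6, -1.6, -3.8]
gripper_width: 26.9
```

Request:
carry_out(
  moves=[0,0,0,0,0.01,0,1,0,0,0,0,0,0,1],
)

```text
time: 41.42
position: [534.6, -249.5, 92.9]
tool_rot: [-90.0, -0.0, 43.0]
wrist_force: [-0.2, 0.2, -4.2]
gripper_width: 26.2
```

Request:
carry_out(
  moves=[0,0,0,0,0.01,0,1,0,0,0,0,0,0,1],
)

```text
time: 41.58
position: [534.6, -249.6, 91.3]
tool_rot: [-90.0, 0.0, 43.0]
wrist_force: [0.3, 1.1, -3.9]
gripper_width: 26.4
```

Request:
carry_out(
  moves=[0,0,0,0,0.01,0,1,0,0,0,0,0,0,1],
)

```text
time: 41.75
position: [534.6, -249.5, 89.8]
tool_rot: [-90.0, 0.0, 43.0]
wrist_force: [-0.5, 0.0, -4.6]
gripper_width: 26.7
```

Request:
carry_out(
  moves=[0,0,0,0,0.008,0,1,0,0,0,0,0,0,1],
)

```text
time: 41.92
position: [534.6, -249.6, 88.7]
tool_rot: [-90.0, 0.0, 43.0]
wrist_force: [-0.8, 0.2, -3.1]
gripper_width: 26.1
```

Request:
carry_out(
  moves=[0,0,0,0,0.006,0,1,0,0,0,0,0,0,1],
)

```text
time: 42.08
position: [534.8, -249.7, 88.2]
tool_rot: [-90.0, -0.0, 43.0]
wrist_force: [-0.7, 0.1, -1.7]
gripper_width: 26.5
```

Request:
carry_out(
  moves=[0,0,0,0,0.006,0,1,0,0,0,0,0,0,1],
)

```text
time: 42.25
position: [535.2, -250.1, 87.9]
tool_rot: [-90.1, -0.0, 43.0]
wrist_force: [-2.1, 0.4, 3.2]
gripper_width: 26.4
```

Request:
carry_out(
  moves=[0,0,0,0,0,0,0.4,0,0,0,0,0,0,0.4,0,0,0,0,0,0,0.4,0,0,0,0,0,0,0.4,0,0,0,0,-0.05,0,0.4,0,0,0,0,-0.15,0,0.4,0,0,0,0,-0.15,0,0.4,0,0,0,0,-0.15,0,0.4,0,0,0,0,-0.15,0,0,0,0,0,0,-0.15,0,0,0,0,0,0,0,0,0,0,0,0,0,0,0,0],
)

```text
time: 43.25
position: [535.4, -250.1, 208.7]
tool_rot: [-90.2, -0.1, 43.0]
wrist_force: [-0.3, 0.1, -0.4]
gripper_width: 85.5
```

```bash
python3 snap.py w20; python3 -c "
from h import *
zoom('pics/w20.png',60,0,560,300,1.6,'pics/w20z.png')"
```

```text
[ 535.41847499 -250.14936411  208.73536047] [-90.15266507  -0.11121516  43.02682223] 43.25
```

View pics/w20z.png

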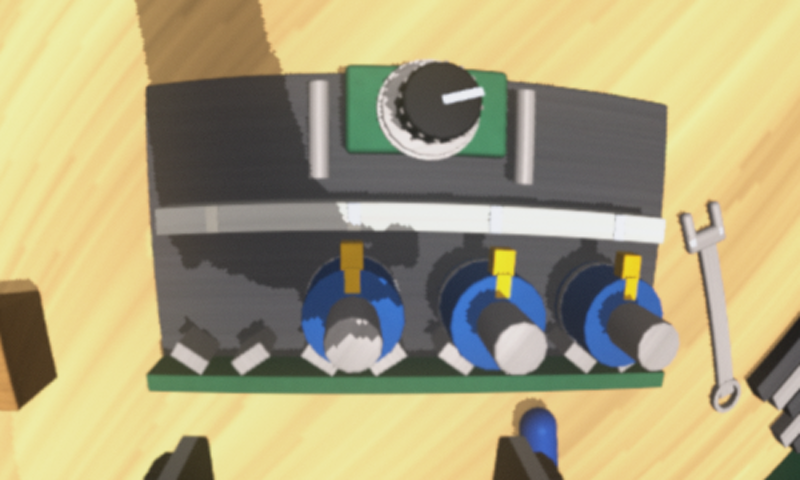

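```bash
python3 pm.py w20 240 140 320 235 12;  python3 pm.py w20 335 150 405 238 12; python3 pm.py w20 410 155 485 232 12; python3 -c "
from h import *
import pickle
p=pickle.load(open('w20.pkl','rb'));
for c in ([[353.5,352],[352,244],[352.5,291]],[[520,349],[505,252],[503,297]],[[659,346],[632,257],[629,300]]):
    q=(np.array(c)+.5)/1.6-.5+[60,0]; a=onz('wrist',q,[102,62,62],p); print(a); d=a[1]-a[2]; print('lug dir',np.degrees(np.arctan2(d[1],d[0])))
q=(np.array([[426,122],[428,107]])+.5)/1.6-.5+[60,0]
print(onz('wrist',(np.array([[440,100]])+.5)/1.6-.5+[60,0],86,p))
"
```

```text
lug px [np.float64(279.5531135531136), np.float64(165.12454212454213)] 273 neck [280.89617486 218.56128025] (280.515380859375, 221.5) 32.51933288574219 1281
neck [ 536.07771946 -251.45195179  102.        ] lug [ 513.85688244 -229.18483957   59.        ] dist 31.457747609035668 ang 134.94040244903007
lug px [np.float64(374.3615384615385), np.float64(167.50384615384615)] 260 neck [384.96219931 217.59221077] (384.9575500488281, 217.75091552734375) 17.685468673706055 873
neck [ 593.85916903 -196.72791688  102.        ] lug [ 574.19707806 -174.16256836   59.        ] dist 29.929797442652657 ang 131.06694019783887
lug px [np.float64(453.93607305936075), np.float64(170.32876712328766)] 219 neck [470.7116041  216.26279863] (470.75, 216.375) 15.714842796325684 586
neck [ 651.17749506 -142.33730665  102.        ] lug [ 632.47258699 -119.47154553   59.        ] dist 29.541777492712416 ang 129.2842402395141
[[ 536.67480928 -252.24830211  102.        ]
 [ 506.26013932 -220.72969954   62.        ]
 [ 523.47121015 -238.77589655   62.        ]]
lug dir 133.6431092698325
[[ 593.98535157 -196.99537162  102.        ]
 [ 567.31470925 -167.62842872   62.        ]
 [ 584.71978632 -185.17157692   62.        ]]
lug dir 134.7736407984243
[[ 651.7911099  -141.52979192  102.        ]
 [ 624.1677782  -113.71872722   62.        ]
 [ 642.80644897 -131.10462341   62.        ]]
lug dir 136.99169033913782
[[ 486.37109687 -140.93184029   86.        ]]
```

Request:
carry_out(
  moves=[0,-0.0338,0,0,0,0,0,0,-0.0338,0,0,0,0,0,0,-0.0338,0,0,0,0,0,0,-0.0338,0,0,0,0,0,0,-0.0338,0,0,0,0,0,0,-0.0338,0,0,0,0,0,0,-0.0338,0,0,0,0,0,0,-0.0338,0,0,0,0,0,0,-0.0338,0,0,0,0,0,0,-0.0338,0,0,0,0,0,0,-0.0338,0,0,0,0,0,0,0,0,0.158,0,0.0095,0,0,0,0,0.158,0,0.0095,0,0,0,0,0.158,0,0.0095,0,0,0,0,0.158,0,0.0095,0,0,0,0,0.158,0,0.0095,0,0,0,0,0,0,0,0,0,0,0,0,0,0,0,0],
)

```text
validation failed for argument at $.mo...
```

Request:
carry_out(
  moves=[0,0,0,0,0,0,0,0,0,0,0,0,0,0],
)

```text
time: 43.47
position: [534.0, -249.2, 205.9]
tool_rot: [-89.9, 0.1, 43.0]
wrist_force: [-0.7, 0.5, 0.3]
gripper_width: 85.5
```

```bash
python3 snap.py w21; python3 -c "
from h import *
s=telemetry.get_state(); print(s['joints'].round(1),s['ft_torque'])"
```

```text
[ 533.99289823 -249.16079089  205.85620563] [-8.98759200e+01  5.84932081e-02  4.30292932e+01] 43.4667
[-14.4  25.5  46.7 100.8 -20.6  62.8  82.3] [ 0.03307318 -0.00040835  0.00876878]
```

View pics/w21.png

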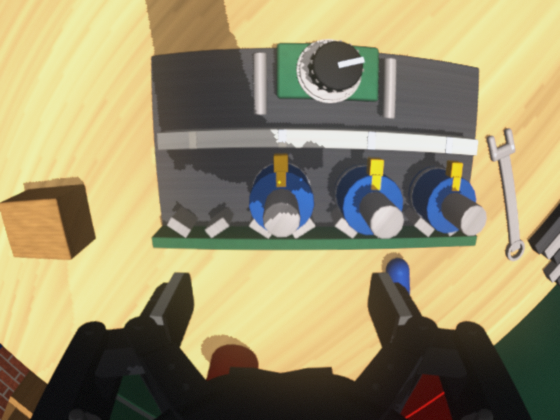

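Request:
carry_out(
  moves=[0,-0.0338,0,0,0,0,0,0,-0.0338,0,0,0,0,0,0,-0.0338,0,0,0,0,0,0,-0.0338,0,0,0,0,0,0,-0.0338,0,0,0,0,0,0,-0.0338,0,0,0,0,0,0,-0.0338,0,0,0,0,0,0,-0.0338,0,0,0,0,0,0,-0.0338,0,0,0,0,0,0,-0.0338,0,0,0,0,0,0,-0.0338,0,0,0,0,0],
)

```text
time: 44.43
position: [534.2, -249.6, 206.2]
tool_rot: [-89.9, -0.1, 110.2]
wrist_force: [-0.0, 0.1, 0.4]
gripper_width: 85.8
```

Request:
carry_out(
  moves=[0,0,0,0.158,0,0.0095,0,0,0,0,0.158,0,0.0095,0,0,0,0,0.158,0,0.0095,0,0,0,0,0.158,0,0.0095,0,0,0,0,0.158,0,0.0095,0],
)

```text
time: 44.85
position: [486.5, -139.8, 206.3]
tool_rot: [-89.9, -0.0, 109.9]
wrist_force: [0.4, 0.1, 0.9]
gripper_width: 85.3
```

Request:
carry_out(
  moves=[0,0,0,0,0,0,0,0,0,0,0,0,0,0,0,0,0,0,0,0,0],
)

```text
time: 45.1
position: [487.6, -141.3, 206.9]
tool_rot: [-90.0, 0.0, 109.9]
wrist_force: [0.1, -0.7, 0.5]
gripper_width: 85.2
```

```bash
python3 snap.py w22; python3 -c "
from h import *
s=telemetry.get_state(); print(s['joints'].round(1),s['ft_torque'])"
```

```text
[ 487.58829796 -141.27823465  206.88234189] [-8.99816320e+01  2.62351755e-02  1.09933356e+02] 45.1
[-15.4  12.4  30.8 111.3  -7.4  58.3 128.6] [ 0.05239926 -0.05375809 -0.06547509]
```

View pics/w22.png

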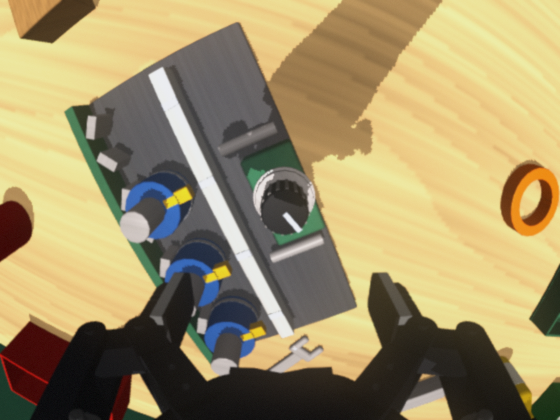

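```bash
python3 -c "
from h import *
zoom('pics/w22.png',230,140,340,250,6,'pics/w22z.png')
import pickle
p=pickle.load(open('w22.pkl','rb')); print(proj('wrist',[[487.6,-141.3,86],[487.6,-141.3,50]],p))"
```

```text
[[282.36457329 212.93260595]
 [282.16773902 199.31141245]]
```

View pics/w22z.png

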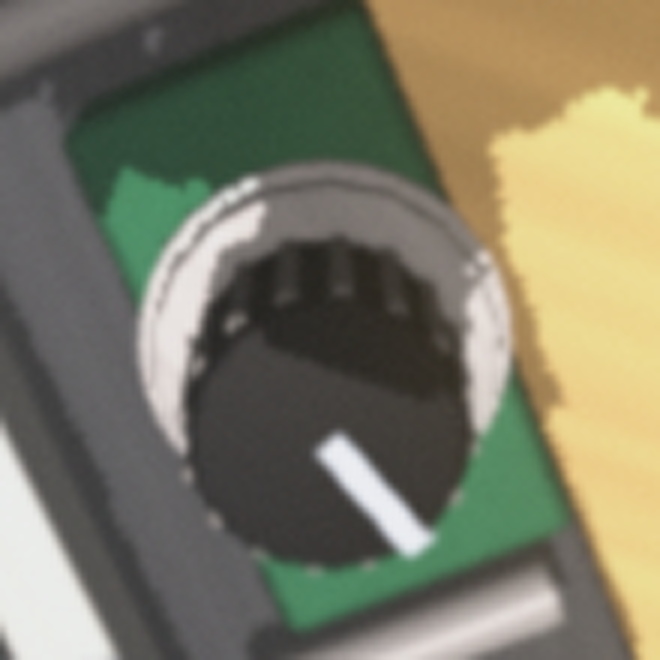

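Request:
carry_out(
  moves=[0,0,0,0.012,0,0.008,0,0,0,0,0,0.13,0,0,0,0,0,0,0.13,0,0,0,0,0,0,0.13,0,0,0,0,0,0,0.13,0,0,0,0,0,0,0.13,0,0,0,0,0,0,0.12,0,0,0,0,0,0,0.06,0,0,0,0,0,0,0,0,0,0,0,0,0,0,0,1,0,0,0,0,0,0,1,0,0,0,0,0,0,1,0,0,0,0,0,0,1,0,0,0,0,0,0,1,0,0,0,0,0,0,1,0,0,0,0,0,0,1,0,0,0,0,0,0,1],
  newtons=40,
)

```text
time: 46.57
position: [486.4, -138.9, 83.8]
tool_rot: [-90.1, -0.0, 110.0]
wrist_force: [-3.3, 1.5, 6.4]
gripper_width: 36.8
```

```bash
python3 snap.py w23; python3 -c "
from h import *
s=telemetry.get_state(); print(s['joints'].round(1),s['ft_torque'],s['wrist_force'],s['gripper_width'],s['tau'].round(2))"
```

```text
[ 486.35775349 -138.8981904    83.83294134] [-9.00930785e+01 -4.67062831e-02  1.09959475e+02] 46.5667
[-11.4  22.4  27.2 117.7 -15.   43.1 135.1] [ 0.27196795  0.31159049 -0.09283244] [-1.6671116   1.6514153   5.63352188] 37.152346557326595 [  0.57 -33.32   5.14 -17.4    0.2   -0.72   0.05]
```

View pics/w23.png

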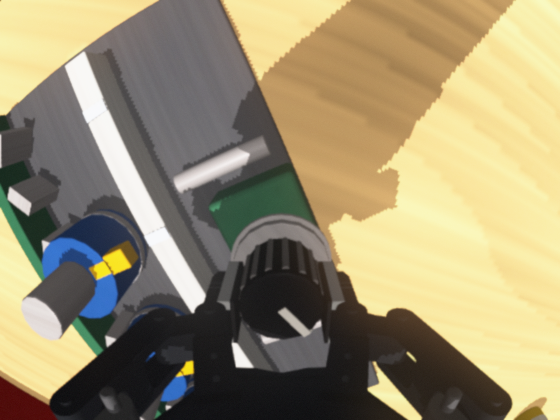

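Request:
carry_out(
  moves=[0,0.03,0,0,0,0,1,0,0.03,0,0,0,0,1,0,0.03,0,0,0,0,1,0,0.03,0,0,0,0,1,0,0.03,0,0,0,0,1,0,0.03,0,0,0,0,1,0,0.03,0,0,0,0,1,0,0.03,0,0,0,0,1],
)

```text
time: 47.28
position: [486.3, -138.4, 83.9]
tool_rot: [-90.0, -0.1, 66.5]
wrist_force: [-2.1, 3.1, 7.8]
gripper_width: 36.8
```

```bash
cat > st.py <<'E'
from h import *
s=telemetry.get_state(); print(s['time'],s['position'].round(1),s['tool_rot'].round(1),'ftT',s['ft_torque'].round(3),'F',s['wrist_force'].round(1),s['gripper_width'].round(1),'tau7',s['tau'][6].round(3),'q7',s['joints'][6].round(1))
E
python3 st.py; python3 snap.py w24
```

```text
[ 486.34782745 -138.39549588   83.85058152] [-89.99613235  -0.14365001  66.54672839] 47.2833Traceback (most recent call last):
  File "st.py", line 2, in <module>
    s=telemetry.get_state(); print(s['time'],s['position'].round(1),s['tool_rot'].round(1),'ftT',s['ft_torque'].round(3),'F',s['wrist_force'].round(1),s['gripper_width'].round(1),'tau7',s['tau'][6].round(3),'q7',s['joints'][6].round(1))
                                                                                                                                                       ^^^^^^^^^^^^^^^^^^^^^^^^
AttributeError: 'float' object has no attribute 'round'
```

View pics/w24.png

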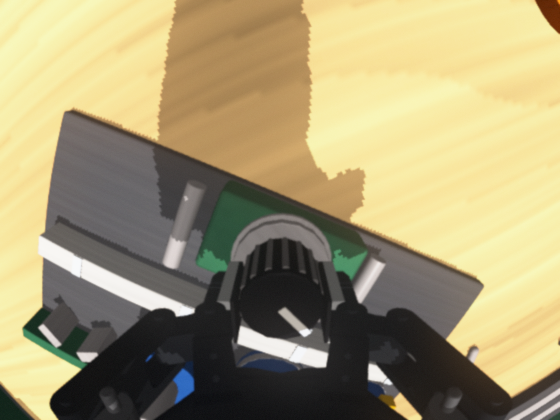

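Request:
carry_out(
  moves=[0,0.03,0,0,0,0,1,0,0.03,0,0,0,0,1,0,0.03,0,0,0,0,1,0,0.03,0,0,0,0,1,0,0.03,0,0,0,0,1,0,0.03,0,0,0,0,1,0,0.03,0,0,0,0,1,0,0.03,0,0,0,0,1,0,0.03,0,0,0,0,1,0,0.03,0,0,0,0,1,0,0.03,0,0,0,0,1,0,0.03,0,0,0,0,1,0,0.03,0,0,0,0,1,0,0.03,0,0,0,0,1],
)

```text
time: 48.5
position: [487.0, -137.9, 83.8]
tool_rot: [-89.8, -0.1, -9.0]
wrist_force: [-0.3, 3.8, 6.9]
gripper_width: 37.0
```

```bash
sed -i "s/s\['gripper_width'\].round(1)/round(s['gripper_width'],1)/" st.py; python3 st.py; python3 snap.py w25
```

```text
48.5 [ 487.  -137.9   83.8] [-89.8  -0.1  -9. ] ftT [0.676 0.331 0.024] F [-0.3  3.8  6.9] 37.0 tau7 0.673 q7 36.8
[ 487.00051797 -137.86247414   83.83355489] [-8.97857753e+01 -6.81174828e-02 -9.01409580e+00] 48.5
```

View pics/w25.png

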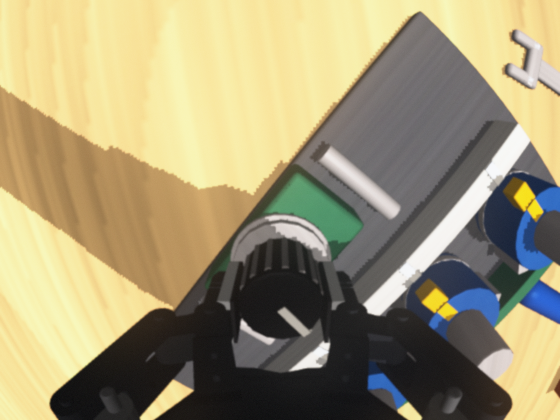

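Request:
carry_out(
  moves=[0,0.03,0,0,0,0,1,0,0.03,0,0,0,0,1,0,0.03,0,0,0,0,1,0,0.03,0,0,0,0,1,0,0.03,0,0,0,0,1,0,0.03,0,0,0,0,1,0,0.03,0,0,0,0,1,0,0.03,0,0,0,0,1,0,0.03,0,0,0,0,1,0,0.03,0,0,0,0,1,0,0.03,0,0,0,0,1,0,0.03,0,0,0,0,1,0,0.03,0,0,0,0,1,0,0.03,0,0,0,0,1,0,0,0,0,0,0,1],
)

```text
time: 49.8
position: [487.7, -138.4, 83.8]
tool_rot: [-89.8, 0.1, -84.5]
wrist_force: [1.7, 4.0, 7.0]
gripper_width: 36.9
```

```bash
python3 st.py; python3 snap.py w26
```

```text
49.8 [ 487.7 -138.4   83.8] [-89.8   0.1 -84.5] ftT [ 0.678 -0.053 -0.064] F [1.7 4.  7. ] 36.9 tau7 -0.42 q7 -24.1
[ 487.71690863 -138.42033194   83.84702217] [-89.83079969   0.09119587 -84.54105532] 49.8
```

View pics/w26.png

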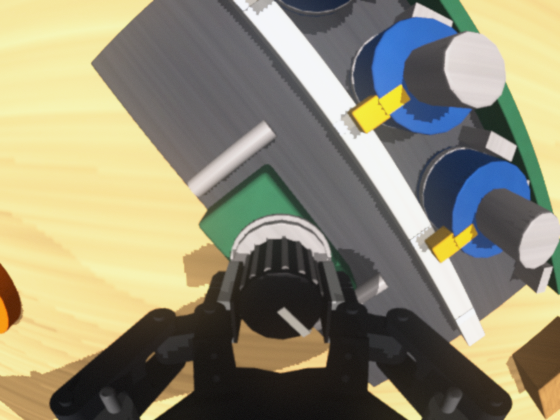

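Request:
carry_out(
  moves=[0,0,0,0,0,0,0,0,0,0,0,0,0,0,0,0,0,0,0,0,0,0,0,0,0,0,0,0],
)

```text
time: 50.18
position: [485.7, -139.3, 82.5]
tool_rot: [-90.0, 0.0, -84.4]
wrist_force: [-1.0, 0.4, 0.1]
gripper_width: 82.9
```

```bash
python3 st.py; python3 snap.py w27; python3 -c "
from h import *
zoom('pics/w27.png',80,0,560,360,1.65,'pics/w27z.png')"
```

```text
50.1833 [ 485.7 -139.3   82.5] [-90.    0.  -84.4] ftT [ 0.008 -0.003 -0.005] F [-1.   0.4  0.1] 82.9 tau7 0.0 q7 -23.9
[ 485.70114086 -139.30815161   82.52212612] [-9.00008997e+01  2.27423556e-02 -8.44410087e+01] 50.1833
```

View pics/w27z.png

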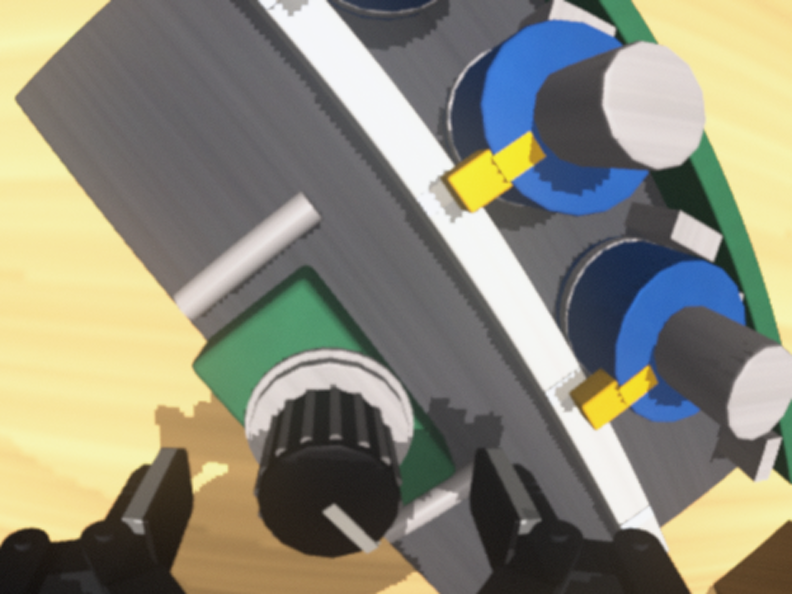

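Request:
carry_out(
  moves=[0,-0.0364,0,0,0,0,0,0,-0.0364,0,0,0,0,0,0,-0.0364,0,0,0,0,0,0,-0.0364,0,0,0,0,0,0,-0.0364,0,0,0,0,0,0,-0.0364,0,0,0,0,0,0,-0.0364,0,0,0,0,0,0,-0.0364,0,0,0,0,0,0,-0.0364,0,0,0,0,0,0,-0.0364,0,0,0,0,0,0,-0.0364,0,0,0,0,0,0,-0.0364,0,0,0,0,0,0,-0.0364,0,0,0,0,0,0,-0.0364,0,0,0,0,0,0,-0.0364,0,0,0,0,0,0,-0.0364,0,0,0,0,0],
)

```text
time: 51.57
position: [485.6, -139.5, 82.6]
tool_rot: [-90.0, -0.0, 20.7]
wrist_force: [-0.3, 0.2, 1.6]
gripper_width: 85.7
```

Request:
carry_out(
  moves=[0,-0.0364,0,0,0,0,0,0,-0.0364,0,0,0,0,0,0,-0.0364,0,0,0,0,0,0,-0.0364,0,0,0,0,0,0,-0.0364,0,0,0,0,0,0,-0.0364,0,0,0,0,0,0,-0.0364,0,0,0,0,0,0,-0.0364,0,0,0,0,0,0,-0.0364,0,0,0,0,0,0,-0.0364,0,0,0,0,0,0,-0.0364,0,0,0,0,0,0,-0.0364,0,0,0,0,0,0,-0.0364,0,0,0,0,0,0,-0.0364,0,0,0,0,0,0,-0.0364,0,0,0,0,0,0,-0.0364,0,0,0,0,0],
)

```text
time: 52.9
position: [485.5, -139.7, 82.5]
tool_rot: [-90.0, -0.0, 125.5]
wrist_force: [0.1, -0.1, 0.6]
gripper_width: 85.7
```

Request:
carry_out(
  moves=[0,0,0,0,0,-0.01,0,0,0,0,0,0,0,0],
)

```text
time: 53.07
position: [487.1, -138.7, 82.6]
tool_rot: [-90.0, -0.0, 125.0]
wrist_force: [-0.0, 0.8, -0.1]
gripper_width: 85.1
```

```bash
python3 st.py; python3 snap.py w28; python3 -c "
from h import *
zoom('pics/w28.png',80,0,560,360,1.65,'pics/w28z.png')"
```

```text
53.0667 [ 487.1 -138.7   82.6] [-90.  -0. 125.] ftT [0.02  0.004 0.017] F [-0.   0.8 -0.1] 85.1 tau7 0.082 q7 147.9
[ 487.13218134 -138.66869279   82.61491061] [-9.00264938e+01 -2.36090902e-03  1.25025942e+02] 53.0667
```

View pics/w28z.png

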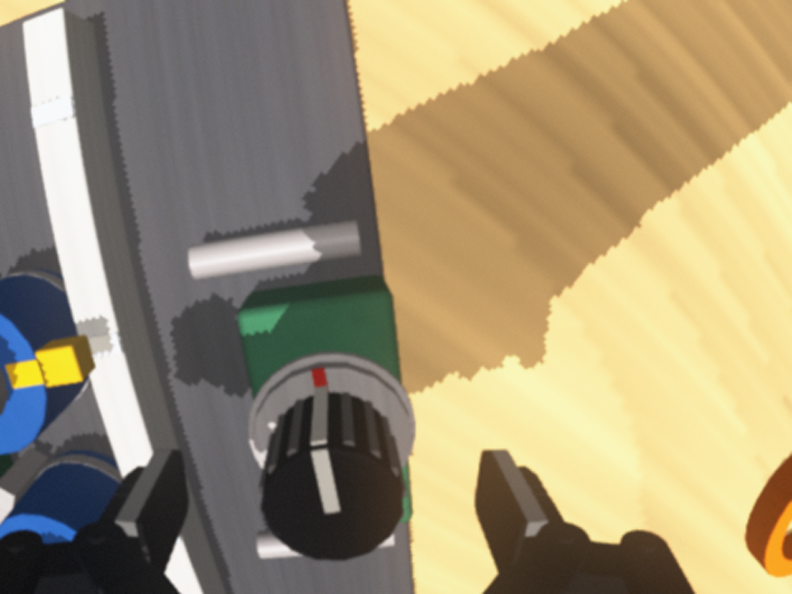

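Request:
carry_out(
  moves=[0,0,0,0,0,0,1,0,0,0,0,0,0,1,0,0,0,0,0,0,1,0,0,0,0,0,0,1,0,0,0,0,0,0,1,0,0,0,0,0,0,1,0,0,0,0,0,0,1,0,0.03,0,0,0,0,1,0,0.03,0,0,0,0,1,0,0.03,0,0,0,0,1,0,0.03,0,0,0,0,1,0,0.03,0,0,0,0,1,0,0.03,0,0,0,0,1,0,0.03,0,0,0,0,1,0,0,0,0,0,0,1],
)

```text
time: 54.37
position: [487.1, -138.4, 82.7]
tool_rot: [-90.0, -0.0, 87.3]
wrist_force: [-0.7, 0.7, 3.0]
gripper_width: 36.8
```

```bash
cat > cs.py <<'E'
import sys; exec(open('st.py').read())
n=sys.argv[1]; cv2.imwrite(f'pics/{n}.png',imaging.get_image('wrist')[:,:,::-1])
zoom(f'pics/{n}.png',60,0,560,360,1.6,f'pics/{n}z.png')
im=cv2.imread(f'pics/{n}.png'); h=cv2.cvtColor(im,cv2.COLOR_BGR2HSV)[200:300,220:340]
r=((h[...,0]<6)|(h[...,0]>174))&(h[...,1]>150)&(h[...,2]>70); v,u=np.nonzero(r); print('red',len(u),(u.mean()+220,v.mean()+200) if len(u) else None)
E
python3 cs.py w29
```

```text
54.3667 [ 487.1 -138.4   82.7] [-90.   -0.   87.3] ftT [ 0.116  0.274 -0.048] F [-0.7  0.7  3. ] 36.8 tau7 -0.494 q7 115.5
red 72 (np.float64(272.68055555555554), np.float64(227.80555555555554))
```

View pics/w29z.png

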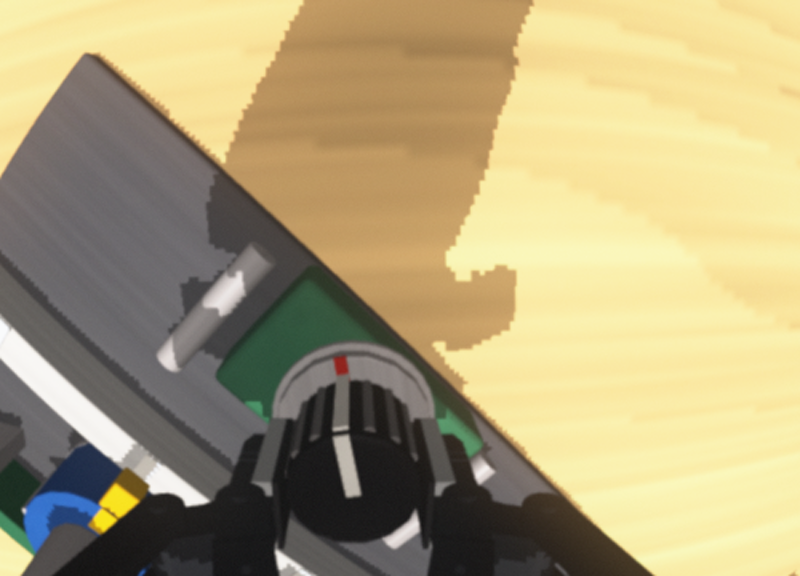

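Request:
carry_out(
  moves=[0,0.03,0,0,0,0,1,0,0.03,0,0,0,0,1,0,0.03,0,0,0,0,1,0,0,0,0,0,0,1],
)

```text
time: 54.75
position: [487.1, -138.4, 82.7]
tool_rot: [-90.0, -0.0, 71.3]
wrist_force: [-1.1, -0.0, 3.9]
gripper_width: 37.0
```

```bash
python3 cs.py w30
```

```text
54.75 [ 487.1 -138.4   82.7] [-90.   -0.   71.3] ftT [ 0.162  0.318 -0.062] F [-1.1 -0.   3.9] 37.0 tau7 -0.485 q7 101.9
red 71 (np.float64(272.5633802816901), np.float64(227.73239436619718))
```

Request:
carry_out(
  moves=[0,0.03,0,0,0,0,1,0,0.03,0,0,0,0,1,0,0,0,0,0,0,1],
)

```text
time: 55.05
position: [487.1, -138.5, 82.7]
tool_rot: [-90.0, -0.0, 60.5]
wrist_force: [-1.1, 0.9, 5.0]
gripper_width: 36.6
```

```bash
python3 cs.py w31
```

```text
55.05 [ 487.1 -138.5   82.7] [-90.   -0.   60.5] ftT [ 0.165  0.36  -0.012] F [-1.1  0.9  5. ] 36.6 tau7 -0.444 q7 92.9
red 72 (np.float64(272.52777777777777), np.float64(227.79166666666666))
```

Request:
carry_out(
  moves=[0,0.03,0,0,0,0,1,0,0.03,0,0,0,0,1,0,0,0,0,0,0,1],
)

```text
time: 55.35
position: [487.1, -138.4, 82.7]
tool_rot: [-90.0, -0.0, 49.7]
wrist_force: [-2.2, 0.5, 6.2]
gripper_width: 37.0
```

```bash
python3 cs.py w32
```

```text
55.35 [ 487.1 -138.4   82.7] [-90.   -0.   49.7] ftT [ 0.169  0.328 -0.02 ] F [-2.2  0.5  6.2] 37.0 tau7 -0.513 q7 84.0
red 74 (np.float64(270.85135135135135), np.float64(228.13513513513513))
```

View pics/w32z.png

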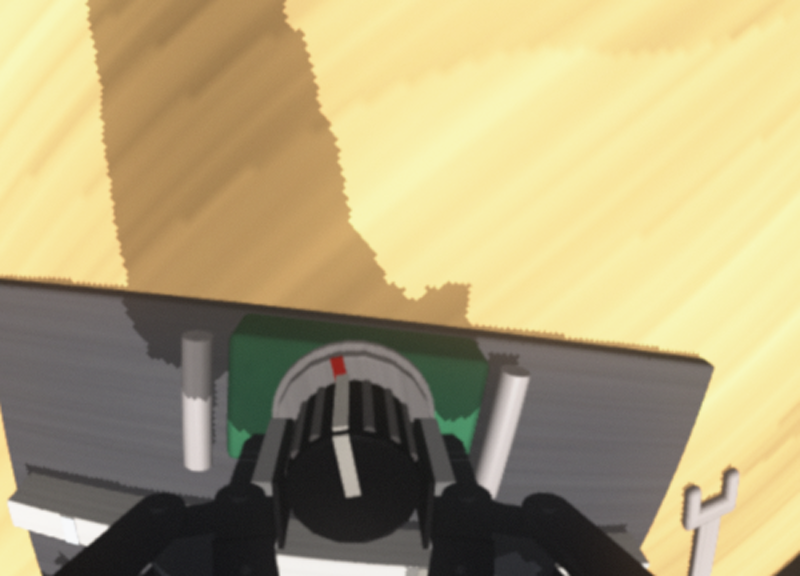

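Request:
carry_out(
  moves=[0,0.02,0,0,0,0,1,0,0,0,0,0,0,1],
)

```text
time: 55.57
position: [487.1, -138.4, 82.7]
tool_rot: [-90.0, -0.0, 46.2]
wrist_force: [-1.1, 0.1, 4.9]
gripper_width: 37.1
```

```bash
python3 cs.py w33
```

```text
55.5667 [ 487.1 -138.4   82.7] [-90.   -0.   46.2] ftT [0.22  0.341 0.045] F [-1.1  0.1  4.9] 37.1 tau7 -0.316 q7 81.1
red 80 (np.float64(268.075), np.float64(229.475))
```

Request:
carry_out(
  moves=[0,0,0,0,0,0,0,0,0,0,0,0,0,0,0,0,0,0,0,0,0,0,0,0,0,0,0,0,0,0,0,0,0,0,0,0,0,0,0,-0.1,0,0,0,0,0,0,-0.15,0,0,0,0,0,0,-0.15,0,0,0,0,0,0,-0.15,0,0,0,0,0,0,-0.15,0,0,0,0,0,0,-0.15,0,0],
)

```text
time: 56.53
position: [486.8, -138.7, 211.0]
tool_rot: [-90.0, 0.0, 46.0]
wrist_force: [0.5, -0.3, -0.8]
gripper_width: 85.3
```

```bash
python3 st.py; python3 snap.py w34; python3 -c "
from h import *
zoom('pics/w34.png',0,0,560,420,1.42,'pics/w34z.png')"
```

```text
56.5333 [ 486.8 -138.7  211. ] [-90.   0.  46.] ftT [-0.02  -0.028  0.041] F [ 0.5 -0.3 -0.8] 85.3 tau7 0.279 q7 71.2
[ 486.75267002 -138.66484443  211.01234469] [-8.99893674e+01  7.24131984e-03  4.60264435e+01] 56.5333
```

View pics/w34z.png

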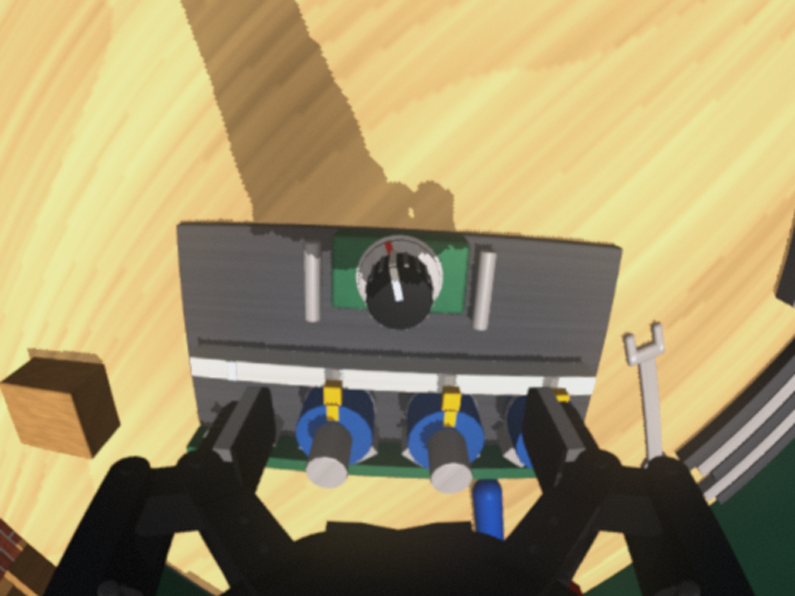

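Request:
carry_out(
  moves=[0,0,0,0.03,0,-0.14,0,0,0,0,0.03,0,-0.14,0,0,0,0,0.03,0,-0.14,0,0,0,0,0.03,0,-0.14,0,0,0,0,0.03,0,-0.14,0,0,0,0,0,0,0,0,0,0,0,0,0,0,0],
)

```text
time: 57.17
position: [578.3, -196.0, 209.5]
tool_rot: [-90.0, 0.1, 46.0]
wrist_force: [0.0, -0.0, -0.3]
gripper_width: 85.3
```

```bash
python3 st.py; python3 snap.py w35; python3 -c "
from h import *
zoom('pics/w35.png',60,0,500,300,1.8,'pics/w35z.png')"
```

```text
57.1667 [ 578.3 -196.   209.5] [-90.    0.1  46. ] ftT [ 0.027  0.045 -0.048] F [ 0.  -0.  -0.3] 85.3 tau7 0.019 q7 80.0
[ 578.3470621  -195.96022052  209.45323504] [-8.99882286e+01  7.32826500e-02  4.59948243e+01] 57.1667
```

View pics/w35z.png

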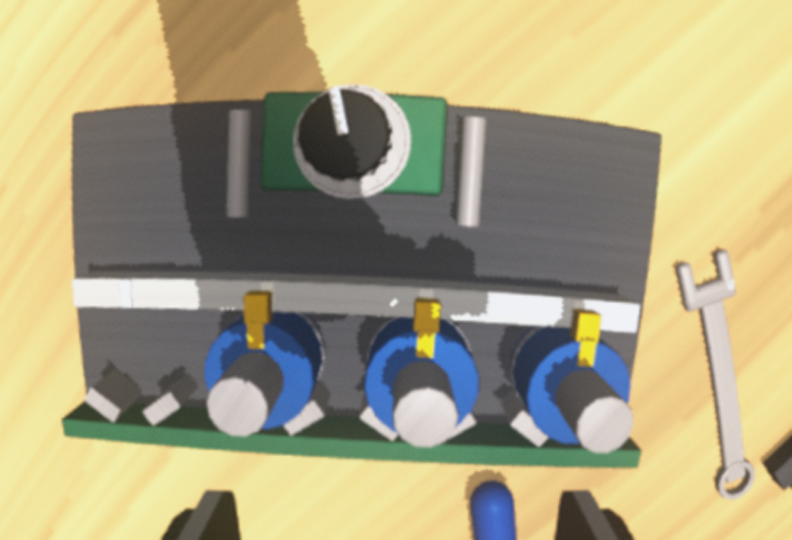

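```bash
python3 -c "
from h import *
import pickle
p=pickle.load(open('w35.pkl','rb'));t=np.radians(42.95); R=np.array([[np.sin(t),-np.cos(t)],[np.cos(t),np.sin(t)]])
L=lambda a:(np.array(a,float)+.5)/1.8-.5+[60,0]
r=lambda c,z:((onz('wrist',L(c),z,p)[:,:2]-[567.1,-225.8])@R.T).round(1)
print('necks',r([[238,407],[425,417],[603,425]],102))
print('jaw far',r([[74,305],[638,331],[160,306],[510,325]],39),'near',r([[74,279],[638,303]],39))
print('fence',r([[64,434],[638,466]],45), 'lines',r([[127,293],[266,290],[431,294],[590,305]],39))
for tip,inn in (([257,293],[256,346]),([428,302],[425,355]),([588,313],[587,363])):
    a=r([tip,inn],62); d=a[0]-a[1]; print('lug',a.tolist(),np.degrees(np.arctan2(d[1],-d[0])))
"
```

```text
necks [[ -2.9 -39.9]
 [ -3.1  39.6]
 [ -2.8 118.4]]
jaw far [[ -31.3 -154.6]
 [ -31.8  156. ]
 [ -31.5  -99.9]
 [ -29.8   84.4]] near [[ -46.1 -153.3]
 [ -47.   153.5]]
fence [[  46.2 -169.4]
 [  46.   169.8]] lines [[ -38.4 -119.5]
 [ -41.5  -40.9]
 [ -43.3   42.6]
 [ -43.6  126.2]]
lug [[-44.4, -40.1], [-18.5, -40.9]] 1.7691913060466018
lug [[-43.8, 40.0], [-18.1, 40.3]] -0.6687919529686588
lug [[-43.9, 117.5], [-18.8, 120.7]] -7.265446899839118
```

Request:
carry_out(
  moves=[0,0.01,0,0.17,0,-0.015,0,0,0.007,0,0.17,0,-0.015,0,0,0,0,0.17,0,-0.015,0,0,0,0,0.1,0,0,0,0,0,0,0,0,0,0,0,0,0,0,0,0,0,0,0,0,0,0,0,0],
)

```text
time: 57.8
position: [647.0, -137.7, 210.2]
tool_rot: [-90.0, 0.1, 42.9]
wrist_force: [-0.2, -1.1, -0.3]
gripper_width: 85.7
```

```bash
python3 st.py; python3 snap.py w36; python3 -c "
from h import *
zoom('pics/w36.png',180,60,400,260,3.6,'pics/w36z.png')
cv2.imwrite('pics/top9.png',imaging.get_image('top')[:,:,::-1])
cv2.imwrite('pics/sc9.png',imaging.get_image('scene')[:,:,::-1])"
```

```text
57.8 [ 647.  -137.7  210.2] [-90.    0.1  42.9] ftT [-0.066  0.035 -0.025] F [-0.2 -1.1 -0.3] 85.7 tau7 0.001 q7 71.3
[ 647.00281374 -137.74980835  210.16366697] [-8.99800043e+01  7.25650027e-02  4.28602979e+01] 57.8
```

View pics/w36z.png

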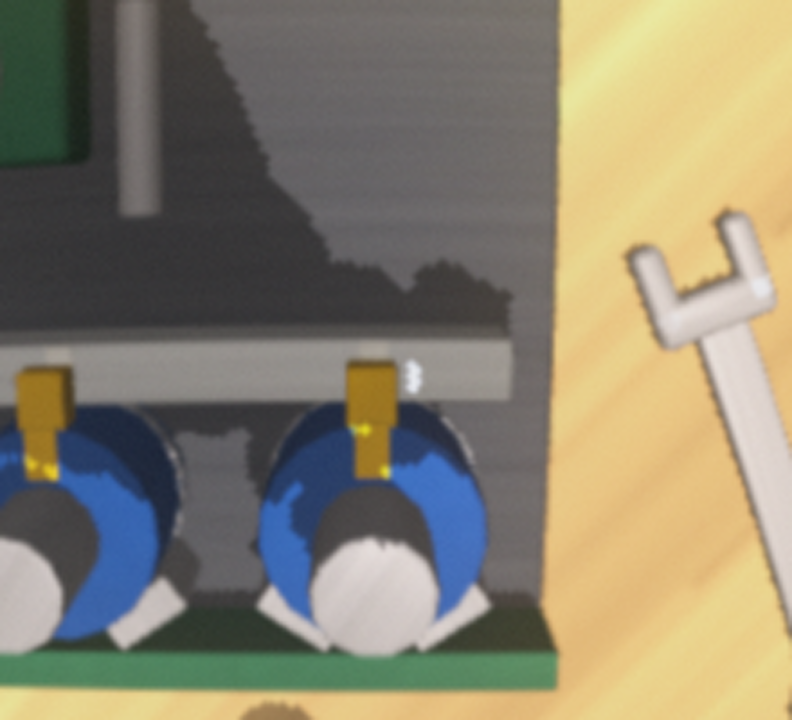

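View pics/sc9.png

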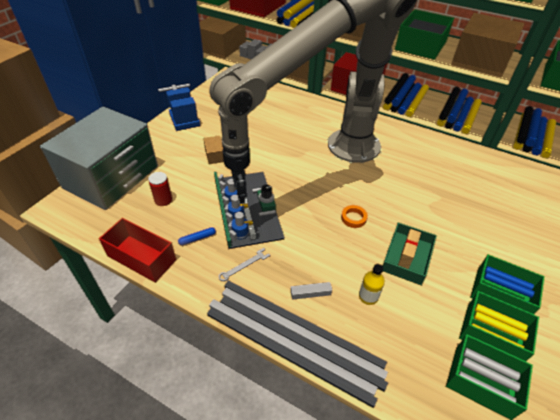

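```bash
python3 -c "
from bench import job
print(job.job_done())"
```

```text
the job is handed in; nothing more can be done
None
```

The job is done and handed in at about 58 s. The wooden block stands in the green bin. All three blue punches on the bench (only three were there) stand upright in seats 2, 3 and 4. The jaw is closed on them.

- **Placing the third punch:** on the first try it caught the top of a V block, pressing with about 73 N at the wrist and sliding up a little in the grip. I lifted it, moved it about 4 mm towards the jaw and set it down flat.
- **Punches:** the tool axes and the jaw face agree with all three being home, each with its lug over the jaw line. All three measured about 3 mm short of my rack origin along x, with the jaw face exactly 28 mm in front. I put that down to an error in my origin rather than the tools not being home.
- **Lug angles:** one oblique view put the lugs at +2°, −1° and −7°. A look from straight above the −7° one (seat 4) showed it within about 2°.
- **Thumbscrew:** I turned the cap clockwise about 274° in two grips. I stopped when the red line began to drop behind the white one, at roughly 6° of slip (36° allowed), and let go.
- **Rest of the bench:** in the last scene picture the other things looked unmoved and the arm was clear. I saw none of the punches get knocked.

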